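# Gauge a chamfer line along a leg blank in a V cradle

### The job

Push the square leg blank along its V cradle until its end is home against the end stop. Then take the marking gauge and scribe the chamfer line on the blank's robot-side sloping face: stem flat on that face with the pin down, fence flat against the far sloping face, in one slow unbroken stroke (about 3 cm/s) from the free end to the stop end. Lay the gauge back down on the bench where it lay, the same way up, and disturb nothing else.

Things in the scene. Friction and masses are not known exactly. Their poses are not given: they have to be found in the camera images.
- gauge: wooden marking gauge, 230 mm, 0.17 kg: a square stem 18 x 18 mm through a dark wooden fence 52 wide, 22 thick, 52 high, with a thumbscrew 12 mm high on top. y runs along the stem to the plain tail end, -y to the pin end; z is square to the stem, away from the pin side. Stem: x -9..9, y -115..115, z 17..35 mm; fence: x -26..26, z 0..52 mm. The thumbscrew is tight: the fence does not slide
- gauge_grip (a point): middle of the stem, gauge frame (0, 0, 26) mm, same axes; 34 to 51 mm behind the fence and a good place to grip across the 18 mm. At first the gauge lies pin side down on the fence's lower edge and the tail end, so that the stem slopes about 6 degrees down to the tail and this point is about 21 mm above the bench
- gauge_pin (a point): foot of the short steel scribing pin, on the underside of the stem, 10 mm from its pin end (gauge frame 0, -105, 17 mm); same axes as the gauge. The point bites without resistance, so the stem's underside lies flat on the wood
- fence_face (a point): middle of the line where the fence's face towards the pin meets the stem's underside; same axes as the gauge. The fence reaches 17 mm below this point and 26 mm to either side along x
- gauge_fence (a joint): how far the fence is set towards the pin, in m: fence face to pin is 0.064 minus this (32 to 49 mm)
- leg: pale square leg blank, 64 x 64 x 200 mm, 0.55 kg, loose in the cradle with one long edge (arris) straight up; origin at its centre, y along its length towards the stop, z up. Its two upper faces slope at 45 degrees, one towards the robot, one away. It slides along the V with a push of about 3 to 7 N
- leg_arris (a point): middle of the blank's top arris. y along the blank to the stop (ends at -100 and +100 mm), z out of the robot-side face, x out of the far face: the robot-side face is z = 0, x = -64..0 mm, the far face x = 0, z = -64..0 mm. Held right, the gauge has its y along this x and its z along this z, with fence_face at x = 0, z = 0
- leg_free_end (a point): centre of the blank's end face away from the stop; axes as the leg
- leg_stop_end (a point): centre of the blank's end face towards the stop; axes as the leg. At home it meets stop_face
- stop_face (a point): point on the face of the end stop, at the height of the blank's centre (65 mm), where the centre of the blank's end comes to rest; axes as the cradle
- cradle: V cradle fixed to the bench: plywood base 124 x 290 x 16 mm, two bevelled rails (tops 56 mm above the bench, 100 mm over both), an end stop across its +y end, 18 mm thick, top at 64 mm; origin under its centre, y along it to the stop, z up. The V runs on 34 to 60 mm past the blank's free end. The blank's centre lies 65, its arris 110 mm above the bench
- glue_bottle: bystander: white glue bottle with an orange nozzle, 62 mm across, 196 tall; origin under its centre
- nail_tin: bystander: open grey tin of nails, 71 mm across, 46 tall; origin under its centre
- sanding_block: bystander: wooden sanding block, 66 x 112 (y) x 34 mm; origin under its centre
- try_square: bystander: try square lying flat at the right, 208 x 130 x 16 mm
- chisel_2: bystander: wide chisel, 38 x 280 (y) x 23 mm, lying behind the cradle
- folding_rule: bystander: folded yellow rule, 15 x 204 (y) x 19 mm, lying between robot and cradle
- block_plane: bystander: hand plane standing at the left, 52 x 168 (y) x 55 mm; origin under its centre

How it is judged:
On the way, in this order (a step that is already met when the one before it is completed fails the run):
1. the leg blank is home against the end stop, before the gauge is set to it (distance between leg_stop_end and stop_face below 0.004 m and linear speed of leg below 0.01 m/s), for 0.2 s.
2. the gauge is set to the blank at its free end: pin within 15 mm of the end, stem on the robot-side face, fence against the far face (y of gauge_pin in the frame of leg_arris between -0.112 and -0.085 m and z of gauge_pin in the frame of leg_arris between -0.0035 and 0.0035 m and x of fence_face in the frame of leg_arris between -0.0035 and 0.0035 m and angle between the y axis of gauge and the x axis of leg_arris, either way round below 0.1 rad and angle between the z axis of gauge and the z axis of leg_arris, either way round below 0.1 rad and distance between leg_stop_end and stop_face below 0.004 m and x of gauge_pin in the frame of leg_arris below -0.02 m and contact force between gauge and leg above 0.2 N), for 0.2 s.
3. the stroke passes the point 40 mm from the free end with stem and fence still bearing (y of gauge_pin in the frame of leg_arris between -0.068 and -0.052 m and z of gauge_pin in the frame of leg_arris between -0.0035 and 0.0035 m and x of fence_face in the frame of leg_arris between -0.0035 and 0.0035 m and angle between the y axis of gauge and the x axis of leg_arris, either way round below 0.1 rad and angle between the z axis of gauge and the z axis of leg_arris, either way round below 0.1 rad and distance between leg_stop_end and stop_face below 0.004 m and x of gauge_pin in the frame of leg_arris below -0.02 m and contact force between gauge and leg above 0.2 N), for 0.05 s.
4. the stroke passes the point 70 mm from the free end with stem and fence still bearing (y of gauge_pin in the frame of leg_arris between -0.038 and -0.022 m and z of gauge_pin in the frame of leg_arris between -0.0035 and 0.0035 m and x of fence_face in the frame of leg_arris between -0.0035 and 0.0035 m and angle between the y axis of gauge and the x axis of leg_arris, either way round below 0.1 rad and angle between the z axis of gauge and the z axis of leg_arris, either way round below 0.1 rad and distance between leg_stop_end and stop_face below 0.004 m and x of gauge_pin in the frame of leg_arris below -0.02 m and contact force between gauge and leg above 0.2 N), for 0.05 s.
5. the stroke passes the point 100 mm from the free end with stem and fence still bearing (y of gauge_pin in the frame of leg_arris between -0.008 and 0.008 m and z of gauge_pin in the frame of leg_arris between -0.0035 and 0.0035 m and x of fence_face in the frame of leg_arris between -0.0035 and 0.0035 m and angle between the y axis of gauge and the x axis of leg_arris, either way round below 0.1 rad and angle between the z axis of gauge and the z axis of leg_arris, either way round below 0.1 rad and distance between leg_stop_end and stop_face below 0.004 m and x of gauge_pin in the frame of leg_arris below -0.02 m and contact force between gauge and leg above 0.2 N), for 0.05 s.
6. the stroke passes the point 130 mm from the free end with stem and fence still bearing (y of gauge_pin in the frame of leg_arris between 0.022 and 0.038 m and z of gauge_pin in the frame of leg_arris between -0.0035 and 0.0035 m and x of fence_face in the frame of leg_arris between -0.0035 and 0.0035 m and angle between the y axis of gauge and the x axis of leg_arris, either way round below 0.1 rad and angle between the z axis of gauge and the z axis of leg_arris, either way round below 0.1 rad and distance between leg_stop_end and stop_face below 0.004 m and x of gauge_pin in the frame of leg_arris below -0.02 m and contact force between gauge and leg above 0.2 N), for 0.05 s.
7. the stroke passes the point 160 mm from the free end with stem and fence still bearing (y of gauge_pin in the frame of leg_arris between 0.052 and 0.068 m and z of gauge_pin in the frame of leg_arris between -0.0035 and 0.0035 m and x of fence_face in the frame of leg_arris between -0.0035 and 0.0035 m and angle between the y axis of gauge and the x axis of leg_arris, either way round below 0.1 rad and angle between the z axis of gauge and the z axis of leg_arris, either way round below 0.1 rad and distance between leg_stop_end and stop_face below 0.004 m and x of gauge_pin in the frame of leg_arris below -0.02 m and contact force between gauge and leg above 0.2 N), for 0.05 s.
8. the stroke ends with the pin within 15 mm of the stop end, stem and fence still bearing (y of gauge_pin in the frame of leg_arris between 0.085 and 0.112 m and z of gauge_pin in the frame of leg_arris between -0.0035 and 0.0035 m and x of fence_face in the frame of leg_arris between -0.0035 and 0.0035 m and angle between the y axis of gauge and the x axis of leg_arris, either way round below 0.1 rad and angle between the z axis of gauge and the z axis of leg_arris, either way round below 0.1 rad and distance between leg_stop_end and stop_face below 0.004 m and x of gauge_pin in the frame of leg_arris below -0.02 m and contact force between gauge and leg above 0.2 N), for 0.1 s.
At the end, for the whole second after the job is handed in: the blank lies in the V home against the stop (end centre within 4 mm); the gauge lies at rest on the bench within 10 cm of where it started, pin side down (within 0.25 rad), touching neither blank nor cradle (distance between leg_stop_end and stop_face below 0.004 m and z of leg in the frame of stop_face between -0.004 and 0.004 m and distance of gauge from where it was at the start of the episode below 0.1 m and angle between gauge's own z axis and vertical below 0.25 rad and height (world z) of gauge_pin below 0.04 m and linear speed of gauge below 0.02 m/s and contact force between gauge and leg below 0.05 N and contact force between gauge and cradle below 0.05 N).
It fails at once if the gauge is drawn faster than 8 cm/s while it bears on the blank (y of gauge_pin in the frame of leg_arris between -0.08 and 0.08 m and z of gauge_pin in the frame of leg_arris between -0.0035 and 0.0035 m and x of fence_face in the frame of leg_arris between -0.0035 and 0.0035 m and angle between the y axis of gauge and the x axis of leg_arris, either way round below 0.1 rad and angle between the z axis of gauge and the z axis of leg_arris, either way round below 0.1 rad and distance between leg_stop_end and stop_face below 0.004 m and linear speed of gauge above 0.08 m/s).
It fails at once if the stroke is broken: the pin comes 6 to 20 mm off the face while the gauge is over the middle of the blank (y of gauge_pin in the frame of leg_arris between -0.07 and 0.07 m and z of gauge_pin in the frame of leg_arris between 0.006 and 0.02 m and x of fence_face in the frame of leg_arris between -0.02 and 0.02 m).
It fails at once if a bystander is shifted by more than 25 mm or the glue bottle is tipped (distance of any of glue_bottle, nail_tin, sanding_block, try_square, chisel_2, folding_rule, block_plane from where it was at the start of the episode above 0.025 m or angle between glue_bottle's own z axis and vertical above 0.4 rad).
It also fails if it takes over 72 s, if anything falls off the work surface, if the arm or the gripper's body presses on something with over 40 N, if the wrist force passes 120 N, or if a joint passes its speed limit or range.

### The arm

A 6-joint arm with a two-finger parallel gripper is mounted at the origin on a cart in front of the work surface, level with it; the furniture and walls round the work are solid. World frame = base frame: x ahead of the robot, y to its left, z up, the work surface at z = 0. Lengths are in m, angles in rad, forces in N, time in s.
With the tool pointing down it reaches from about 0.25 to 0.85 m from the base axis. Payload 12.5 kg.
Tool frame: the origin (TCP) lies on the centre line of the jaws, within the pads' length; the fingertips stand 25 mm ahead of it and the grasp point (between the pads) lies 6 mm ahead of it; z points along the fingers, y is the line along which they close (so a half turn about z gives the same grasp; the last joint's range is limited). The gripper opens to 93 mm and grips with 3 to 60 N. Pads are 15 mm wide; open, the fingers measure 128 mm over their backs; the gripper's body (75 mm by 188 mm) begins 65 mm behind the grasp point.
Start: joints at [1.237, 0.351, 1.652, -0, 1.139, -0.085], TCP at [0.135, 0.533, 0.244] pointing down, gripper open.
Joint ranges: [-2.75, 2.75], [-0.79, 2.1], [0.01, 2.65], [-1.57, 4.71], [0.07, 3.14], [-2.87, 2.87]. Speed limits (rad/s): [2.22, 2.22, 2.79, 3.14, 3.14, 3.14].

### API

Orientations are given as [roll, pitch, yaw] about the fixed x, y, z axes, in that order (R = Rz(yaw) Ry(pitch) Rx(roll)).
In Python, from cell import r gives the robot as it stands. The module is installed in compiled form; this text tells all that it offers.
- The arm moves only by the shell command python3 -m inch 'ROWS' [FORCE]. ROWS is JSON, a list of rows, each an object with "hand": the finger opening in mm, from 0 to 93; "delta_pos": the shift along the tool's x, y, z in mm, a list of three; "turn": the turn about the tool's z in rad. A call has 1 to 12 rows; each row shifts and turns the commanded pose from where the row before left it, along the tool's axes as they then stand; what a row does not reach is not made up. A row lasts 1/8 s, in which the tool goes at most 62.5 mm and 10.7 degrees, less where a joint would pass 70% of its speed; a pose out of reach is approached as far as the arm can. A call with a gripper value outside its range is refused whole. The fingers move at their own pace and stop on an object; FORCE is the grip in N (left out, the last holds). Time passes only in rows, so rows that do not move let the fingers close. It gives the time, the measured TCP pose, the force, the opening and the grip force at its end, in the units of the state.
- r.read_state(): the state, without advancing time (a new reading comes with each control period).
- r.read_camera(name): name is "scene" or "top" or "wrist"; returns a dict with "color" (384x512x3 uint8, red, green, blue), "K" (3x3 intrinsics, pixels), "k1" (the pictures are not rectified: a ray, as slopes to the right and down, at radius r is drawn at 1 + k1 r^2 times it, then the intrinsics apply), "world_from_camera" (4x4, takes a point from camera to world coordinates); the wrist camera has in their place "T_tool_cam" (4x4, takes a point from camera to tool coordinates, whose origin is the TCP and whose axes are the flange's). Camera axes: x right, y down, z forward; pixel columns grow to the right and rows downward; lengths in m; the calibration is good to about 2 mm. A picture is of the moment at which its call begins: read the wrist's pose just before it. There is no depth.
- r.sign_off(): hands the job in; it is judged then, once.
The state is a dict: "time_s": time; "qpos": joint angles; "joint_vel": joint speeds; "joint_efforts": joint torques, N m; "tool_pos": TCP position; "tool_rot": TCP orientation; "ft_force": force on the tool from outside, world axes, zero at the start; "moment": the same for the moment, N m; "gripper_width": finger opening in m; "grip_force": force on a finger pad.
Only numpy, scipy, OpenCV 4.12 (cv2) and the standard library are available. Lean on these libraries where they do the work, as an engineer would, in place of code of your own. Each camera call takes 0.05 s, during which the arm holds its last target. There are 200 camera calls.

## Working session

There is one attempt and no reset: what is moved stays moved. The work goes in short steps, Python scripts to look and compute and a shell command to move; the robot and the scene stay as the last step left them, time stands still between calls to the robot, and variables do not carry over. Pictures are saved under pics/ and viewed, at most 10 in all, crops included, and the job is handed in when it is done.

```bash
mkdir -p pics
cat > h.py <<'E'
import numpy as np, cv2, pickle
from cell import r
from scipy.spatial.transform import Rotation as R
def grab(n,save=None):
    s=r.read_state(); c=r.read_camera(n); T=c.get("world_from_camera")
    if T is None:
        M=np.eye(4); M[:3,:3]=R.from_euler('xyz',s['tool_rot']).as_matrix(); M[:3,3]=s['tool_pos']; T=M@c["T_tool_cam"]
    c['T']=np.array(T)
    if save: cv2.imwrite(f'pics/{save}.png',c['color'][...,::-1]); pickle.dump(c,open(f'pics/{save}.pkl','wb'))
    return c
def ray(c,uv):
    uv=np.atleast_2d(np.array(uv,float)); K=np.array(c['K']); k=float(np.ravel(c['k1'])[0])
    d=cv2.undistortPoints(uv.reshape(-1,1,2),K,np.array([k,0,0,0,0.])).reshape(-1,2)
    d=np.c_[d,np.ones(len(d))]@c['T'][:3,:3].T
    return c['T'][:3,3],d
def onz(c,uv,z):
    o,d=ray(c,uv); return o+d*((z-o[2])/d[:,2])[:,None]
def tri(c1,u1,c2,u2):
    o1,d1=ray(c1,u1);o2,d2=ray(c2,u2);out=[]
    for a,b in zip(d1,d2):
        s=np.linalg.lstsq(np.c_[a,-b],o2-o1,rcond=None)[0]; p,q=o1+s[0]*a,o2+s[1]*b
        out.append(np.r_[(p+q)/2,np.linalg.norm(p-q)])
    return np.array(out)
def proj(c,P):
    P=np.atleast_2d(P); Ti=np.linalg.inv(c['T']); p=P@Ti[:3,:3].T+Ti[:3,3]; x=p[:,:2]/p[:,2:]
    x=x*(1+float(np.ravel(c['k1'])[0])*(x**2).sum(1,keepdims=True)); K=np.array(c['K']); return x@K[:2,:2].T+K[:2,2]
def load(n): return pickle.load(open(f'pics/{n}.pkl','rb'))
E
python3 -c "
from h import *
np.set_printoptions(precision=3,suppress=True)
for n in('scene','top','wrist'):
    c=grab(n,n+'0'); print(n,c['T'],c['K'],c['k1'])
print(r.read_state())
a=load('scene0')['color'];b=load('top0')['color']
cv2.imwrite('pics/st.png',cv2.resize(np.vstack([a,b]),None,fx=.78,fy=.78)[...,::-1])
"
```

```text
scene [[ 0.486 -0.601  0.635 -0.597]
 [-0.874 -0.33   0.356 -0.611]
 [-0.005 -0.728 -0.686  1.324]
 [ 0.     0.     0.     1.   ]] [[485.684   0.    257.681]
 [  0.    485.684 197.249]
 [  0.      0.      1.   ]] 0.021846373639982434
top [[-0.02  -0.999  0.05   0.444]
 [-1.     0.02  -0.007  0.053]
 [ 0.006 -0.051 -0.999  1.628]
 [ 0.     0.     0.     1.   ]] [[394.366   0.    254.265]
 [  0.    394.366 188.309]
 [  0.      0.      1.   ]] 0.0064106652924901895
wrist [[ 0.246  0.925  0.288  0.052]
 [ 0.969 -0.234 -0.074  0.553]
 [-0.001  0.298 -0.955  0.384]
 [ 0.     0.     0.     1.   ]] [[314.963   0.    251.184]
 [  0.    314.963 193.198]
 [  0.      0.      1.   ]] -0.045288981718524794
{'time_s': 0.15, 'qpos': array([ 1.237,  0.351,  1.652,  0.   ,  1.139, -0.085]), 'joint_vel': array([ 0.   , -0.002, -0.001, -0.001, -0.   , -0.001]), 'joint_efforts': array([  0.002, -49.747, -28.535,   0.07 ,   0.025,  -0.   ]), 'tool_pos': array([0.135, 0.533, 0.243]), 'tool_rot': array([-3.141, -0.   ,  2.893]), 'ft_force': array([ 0.008,  0.261, -0.384]), 'moment': array([-0.045, -0.042,  0.016]), 'grip_force': 0.0, 'gripper_width': 0.09303844493989036}
```

View pics/top0.png

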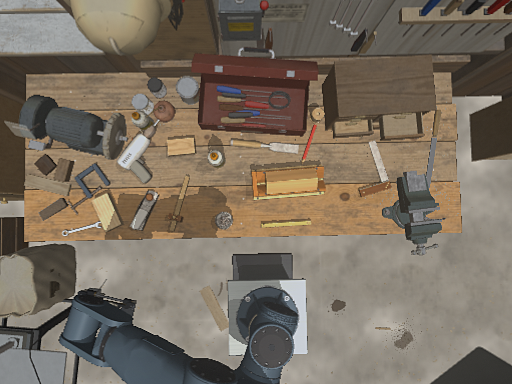

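View pics/scene0.png

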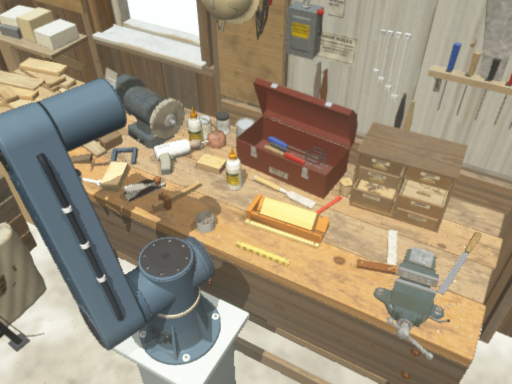

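```bash
python3 -c "
from h import *
b=load('top0')['color']; a=load('scene0')['color']; w=load('wrist0')['color']
A=cv2.resize(b[155:240,150:340],(760,340),interpolation=2)
B=cv2.resize(a[170:270,145:335],(494,260),interpolation=2)
W=cv2.resize(w,(266,200))
o=np.zeros((600,760,3),np.uint8);o[:340]=A;o[340:,:494]=B;o[340:540,494:]=W
cv2.imwrite('pics/z0.png',o[...,::-1])"
```

```text
(no output)
```

View pics/z0.png

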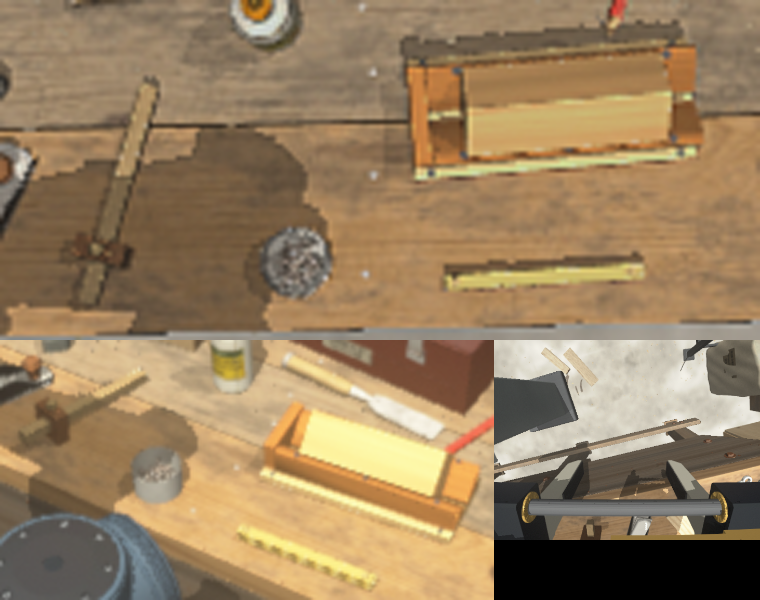

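```bash
python3 -c "
from h import *
np.set_printoptions(precision=4,suppress=True)
c=load('top0');s=load('scene0')
f=lambda x,y:(150+x/4,155+y/4)
print('gauge pin,tail,fence',onz(c,[f(88,303),f(150,80),f(97,250)],.035))
print('arris free,stop',onz(c,[f(672,92),f(465,105)],.11), 'stop near/far face',onz(c,[f(430,170),f(428,68)],.064))
g=lambda x,y:(145+x/2.6,170+(y-340)/2.6)
print('tri arris free/stop, tail',tri(c,[f(672,92),f(465,105),f(150,80)],s,[g(450,452),g(312,408),g(143,374)]))
w=load('wrist0');M=np.eye(4);st=r.read_state();M[:3,:3]=R.from_euler('xyz',st['tool_rot']).as_matrix();M[:3,3]=st['tool_pos'];print(np.linalg.inv(M)@w['T'])
"
```

```text
gauge pin,tail,fence [[0.3609 0.3753 0.035 ]
 [0.5843 0.3106 0.035 ]
 [0.4138 0.3658 0.035 ]]
arris free,stop [[ 0.5562 -0.2049  0.11  ]
 [ 0.5476 -0.0047  0.11  ]] stop near/far face [[0.4868 0.0297 0.064 ]
 [0.5883 0.0296 0.064 ]]
tri arris free/stop, tail [[ 0.5567 -0.2058  0.11    0.002 ]
 [ 0.5464 -0.0028  0.1089  0.0045]
 [ 0.5851  0.3182  0.0051  0.0067]]
[[ 0.0004 -0.9546 -0.2979  0.0854]
 [ 1.      0.0004 -0.     -0.0007]
 [ 0.0001 -0.2979  0.9546 -0.1409]
 [ 0.      0.      0.      1.    ]]
```

```bash
python3 -m inch '[{"hand":93,"delta_pos":[-40,-13,0],"turn":0},{"hand":93,"delta_pos":[-40,-13,0],"turn":0},{"hand":93,"delta_pos":[-40,-13,0],"turn":0},{"hand":93,"delta_pos":[-40,-13,0],"turn":0},{"hand":93,"delta_pos":[-40,-14,0],"turn":0},{"hand":93,"delta_pos":[-40,-14,0],"turn":0},{"hand":93,"delta_pos":[-40,-13,0],"turn":0},{"hand":93,"delta_pos":[-40,-14,0],"turn":0},{"hand":93,"delta_pos":[0,0,0],"turn":0}]'
python3 -c "
from h import *
grab('wrist','w1');grab('top','t1')"
python3 -m inch '[{"hand":93,"delta_pos":[20,-35,0],"turn":0},{"hand":93,"delta_pos":[20,-35,0],"turn":0},{"hand":93,"delta_pos":[0,-30,0],"turn":0},{"hand":93,"delta_pos":[0,0,0],"turn":0}]'
python3 -c "
from h import *
grab('wrist','w2')
o=np.vstack([load(n)['color'] for n in('w1','w2')]);cv2.imwrite('pics/w12.png',cv2.resize(o,None,fx=.78,fy=.78,interpolation=cv2.INTER_AREA)[...,::-1])"
```

```text
time_s: 1.27
tool_pos: [0.4207, 0.3492, 0.2433]
tool_rot: [-3.141, -0.0, 2.89]
ft_force: [-0.7, -0.6, 0.2]
gripper_width: 0.093
grip_force: 0.0
time_s: 1.88
tool_pos: [0.3546, 0.2632, 0.2439]
tool_rot: [3.141, 0.0, 2.893]
ft_force: [-0.0, 0.6, 0.2]
gripper_width: 0.0928
grip_force: 0.0
```

View pics/w12.png

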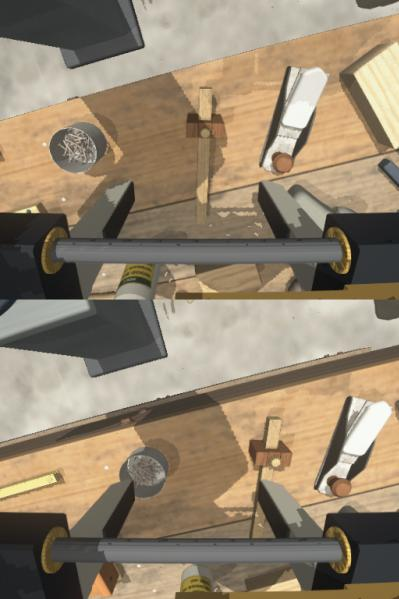

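```bash
python3 -c "
from h import *
a=load('w1')['color'][100:300,215:315];b=load('w2')['color'][130:260,300:400]
o=np.zeros((600,700,3),np.uint8);o[:,:300]=cv2.resize(a,(300,600),interpolation=0);o[:520,300:]=cv2.resize(b,(400,520),interpolation=0)
cv2.imwrite('pics/z1.png',o[...,::-1])"
```

```text
(no output)
```

View pics/z1.png

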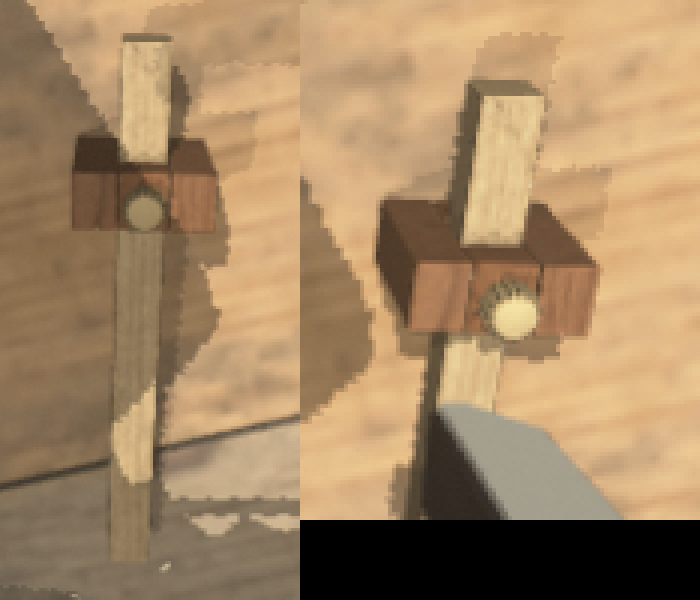

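```bash
python3 -c "
from h import *
np.set_printoptions(precision=4,suppress=True)
a=load('w1');b=load('w2')
f=lambda x,y:(215+x/3,100+y/3); g=lambda x,y:(300+(x-300)/4,130+y/4)
P=[f(146.5,41),f(74,172),f(214,172),f(74,230),f(215,230),f(145,212)];Q=[g(513,96),g(415,262),g(597,264),g(411,333),g(590,335),g(516,313)]
T=tri(a,P,b,Q);print(T)
print('tail z.014', onz(a,[f(129,560)],.017),'pin z.048',onz(a,[f(146.5,41)],.048))
print('stem under fence face (y,z ~ .044):',onz(a,[f(145,163),f(141,234)],[.042]))
"
```

```text
[[0.3593 0.378  0.0406 0.0002]
 [0.397  0.3416 0.0492 0.0004]
 [0.4084 0.3901 0.0538 0.0003]
 [0.4171 0.3364 0.0511 0.    ]
 [0.4296 0.3859 0.0523 0.0004]
 [0.414  0.3635 0.0621 0.0009]]
tail z.014 [[0.5793 0.3172 0.017 ]] pin z.048 [[0.3588 0.3779 0.048 ]]
stem under fence face (y,z ~ .044): [[0.4013 0.3672 0.042 ]
 [0.427  0.3593 0.042 ]]
```

```bash
python3 -m inch '[{"hand":0,"delta_pos":[-27,-39,0],"turn":0},{"hand":0,"delta_pos":[-27,-39,0],"turn":0},{"hand":0,"delta_pos":[-27,-39,0],"turn":0},{"hand":0,"delta_pos":[-27,-39,0],"turn":0},{"hand":0,"delta_pos":[-27,-39,0],"turn":0},{"hand":0,"delta_pos":[-27,-39,0],"turn":0},{"hand":0,"delta_pos":[-27,-39,0],"turn":0},{"hand":0,"delta_pos":[-28,-39,0],"turn":0},{"hand":0,"delta_pos":[-28,-40,0],"turn":0},{"hand":0,"delta_pos":[-28,-40,0],"turn":-0.15},{"hand":0,"delta_pos":[-21,-45,0],"turn":-0.142},{"hand":0,"delta_pos":[0,0,0],"turn":0}]' 10
python3 -c "
from h import *
grab('wrist','w3');grab('top','t3')"
python3 -m inch '[{"hand":0,"delta_pos":[0,0,40],"turn":0},{"hand":0,"delta_pos":[0,0,40],"turn":0},{"hand":0,"delta_pos":[0,0,40],"turn":0},{"hand":0,"delta_pos":[0,0,0],"turn":0}]'
python3 -c "
from h import *
grab('wrist','w4')
o=np.vstack([load(n)['color'] for n in('w3','w4')]);cv2.imwrite('pics/w34.png',cv2.resize(o,None,fx=.78,fy=.78,interpolation=cv2.INTER_AREA)[...,::-1])"
```

```text
time_s: 3.42
tool_pos: [0.5417, -0.2321, 0.2428]
tool_rot: [-3.142, -0.0, -3.098]
ft_force: [-0.7, 0.2, -0.5]
gripper_width: 0.0009
grip_force: 0.0
time_s: 4.03
tool_pos: [0.5393, -0.2284, 0.1216]
tool_rot: [3.139, -0.004, -3.098]
ft_force: [0.2, 0.1, 0.8]
gripper_width: 0.0005
grip_force: 0.0
```

View pics/w34.png

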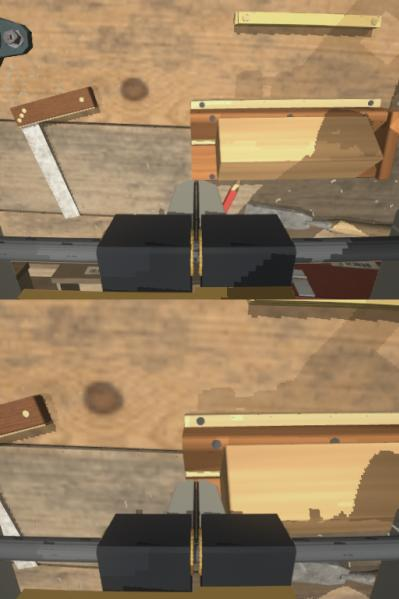

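```bash
python3 -m inch '[{"hand":0,"delta_pos":[-17,-25,0],"turn":0},{"hand":0,"delta_pos":[0,0,32],"turn":0},{"hand":0,"delta_pos":[0,0,0],"turn":0}]'
python3 -m inch '[{"hand":0,"delta_pos":[0,6,0],"turn":0},{"hand":0,"delta_pos":[0,6,0],"turn":0},{"hand":0,"delta_pos":[0,6,0],"turn":0},{"hand":0,"delta_pos":[0,6,0],"turn":0},{"hand":0,"delta_pos":[0,6,0],"turn":0}]'
python3 -c "
from h import *
grab('wrist','w5')"
```

```text
time_s: 4.45
tool_pos: [0.5583, -0.2541, 0.092]
tool_rot: [3.141, -0.001, -3.098]
ft_force: [0.6, 0.3, -0.0]
gripper_width: 0.0007
grip_force: 0.0
time_s: 5.08
tool_pos: [0.5571, -0.2243, 0.0917]
tool_rot: [-3.142, 0.0, -3.098]
ft_force: [0.1, 0.8, 0.1]
gripper_width: 0.0003
grip_force: 0.0
```

```bash
python3 -m inch '[{"hand":0,"delta_pos":[0,5,0],"turn":0},{"hand":0,"delta_pos":[0,5,0],"turn":0},{"hand":0,"delta_pos":[0,5,0],"turn":0},{"hand":0,"delta_pos":[0,5,0],"turn":0},{"hand":0,"delta_pos":[0,5,0],"turn":0}]'
python3 -m inch '[{"hand":0,"delta_pos":[0,3,0],"turn":0},{"hand":0,"delta_pos":[0,3,0],"turn":0}]'
python3 -c "
from h import *
np.set_printoptions(precision=4,suppress=True)
c=grab('wrist','w6');t=grab('top','t6')
a=cv2.resize(c['color'][70:300,200:],(624,460))
cv2.imwrite('pics/w6c.png',a[...,::-1])
"
```

```text
time_s: 5.75
tool_pos: [0.5559, -0.1997, 0.0917]
tool_rot: [-3.141, -0.0, -3.098]
ft_force: [-2.1, -4.5, 0.8]
gripper_width: 0.0005
grip_force: 2.6
time_s: 6.0
tool_pos: [0.5556, -0.1938, 0.0918]
tool_rot: [-3.141, -0.0, -3.098]
ft_force: [-3.0, -5.2, 1.4]
gripper_width: 0.0002
grip_force: 2.8
```

View pics/w6c.png

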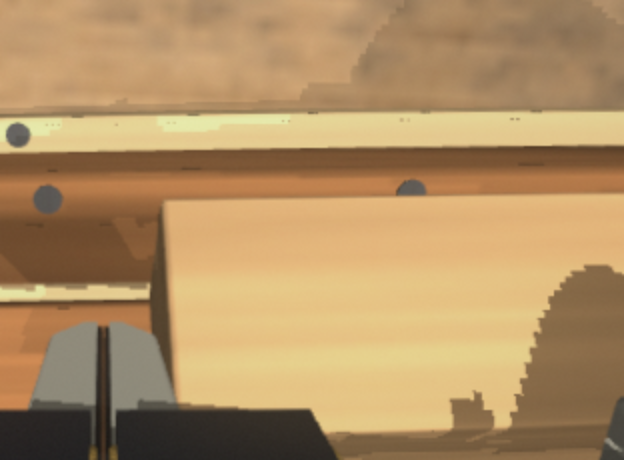

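```bash
python3 -m inch '[{"hand":0,"delta_pos":[0,3,0],"turn":0},{"hand":0,"delta_pos":[0,3,0],"turn":0},{"hand":0,"delta_pos":[0,3,0],"turn":0},{"hand":0,"delta_pos":[0,3,0],"turn":0},{"hand":0,"delta_pos":[0,3,0],"turn":0},{"hand":0,"delta_pos":[0,3,0],"turn":0}]'
python3 -m inch '[{"hand":0,"delta_pos":[0,2,0],"turn":0},{"hand":0,"delta_pos":[0,2,0],"turn":0}]'
python3 -m inch '[{"hand":0,"delta_pos":[0,2,0],"turn":0},{"hand":0,"delta_pos":[0,2,0],"turn":0}]'
```

```text
time_s: 6.85
tool_pos: [0.5571, -0.1825, 0.0942]
tool_rot: [-3.129, 0.007, -3.097]
ft_force: [-6.2, -58.1, 10.8]
gripper_width: 0.0005
grip_force: 29.3
time_s: 7.1
tool_pos: [0.558, -0.1821, 0.0957]
tool_rot: [-3.124, 0.01, -3.097]
ft_force: [-7.0, -75.9, 16.3]
gripper_width: 0.0004
grip_force: 38.6
time_s: 7.35
tool_pos: [0.559, -0.1816, 0.0972]
tool_rot: [-3.118, 0.014, -3.097]
ft_force: [-8.7, -99.2, 22.1]
gripper_width: 0.0004
grip_force: 49.8
```

```bash
python3 -m inch '[{"hand":0,"delta_pos":[0,-8,0],"turn":0},{"hand":0,"delta_pos":[0,-8,0],"turn":0},{"hand":0,"delta_pos":[0,-12,0],"turn":0},{"hand":0,"delta_pos":[0,-20,0],"turn":0},{"hand":0,"delta_pos":[0,0,-60],"turn":0},{"hand":0,"delta_pos":[0,0,-60],"turn":0},{"hand":0,"delta_pos":[60,0,-30],"turn":0},{"hand":0,"delta_pos":[60,0,0],"turn":0},{"hand":93,"delta_pos":[0,40,0],"turn":0},{"hand":93,"delta_pos":[0,40,0],"turn":0},{"hand":93,"delta_pos":[0,0,0],"turn":0}]'
python3 -c "
from h import *
np.set_printoptions(precision=4,suppress=True)
c=grab('wrist','w7');t=grab('top','t7')
a=c['color'][:230];b=cv2.resize(t['color'][160:210,240:340],(512,256),interpolation=2)
cv2.imwrite('pics/w7c.png',np.vstack([a,b])[...,::-1])
"
```

```text
time_s: 8.72
tool_pos: [0.4374, -0.1396, 0.2398]
tool_rot: [3.141, 0.0, -3.096]
ft_force: [-0.6, 0.5, -0.7]
gripper_width: 0.0256
grip_force: 0.0
```

View pics/w7c.png

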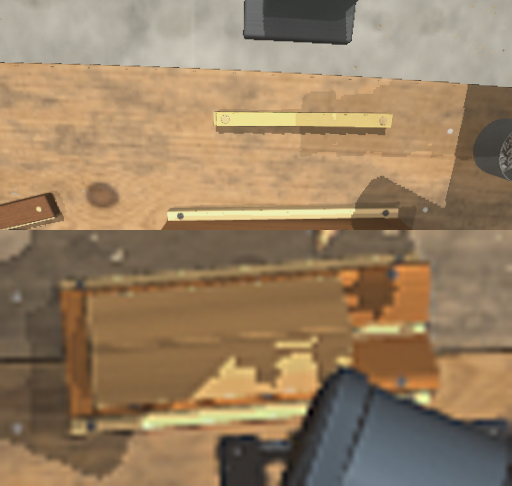

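```bash
python3 -m inch '[{"hand":93,"delta_pos":[-40,13,0],"turn":0},{"hand":93,"delta_pos":[-40,13,0],"turn":0},{"hand":93,"delta_pos":[-40,13,0],"turn":0},{"hand":93,"delta_pos":[-40,13,0],"turn":0},{"hand":93,"delta_pos":[0,0,0],"turn":0}]'
python3 -c "
from h import *
c=grab('wrist','w8')"
python3 -m inch '[{"hand":93,"delta_pos":[40,30,0],"turn":0},{"hand":93,"delta_pos":[40,30,0],"turn":0},{"hand":93,"delta_pos":[0,0,0],"turn":0}]'
python3 -c "
from h import *
c=grab('wrist','w9')
o=np.vstack([load('w8')['color'][30:330],load('w9')['color'][30:330]])
cv2.imwrite('pics/w89.png',o[...,::-1])
"
```

```text
time_s: 9.45
tool_pos: [0.5968, -0.0823, 0.2386]
tool_rot: [3.141, -0.0, -3.098]
ft_force: [-0.4, -0.8, -1.3]
gripper_width: 0.084
grip_force: 0.0
time_s: 9.88
tool_pos: [0.5099, -0.0252, 0.2398]
tool_rot: [3.141, -0.001, -3.098]
ft_force: [0.2, -0.2, 0.8]
gripper_width: 0.0928
grip_force: 0.0
```

View pics/w89.png

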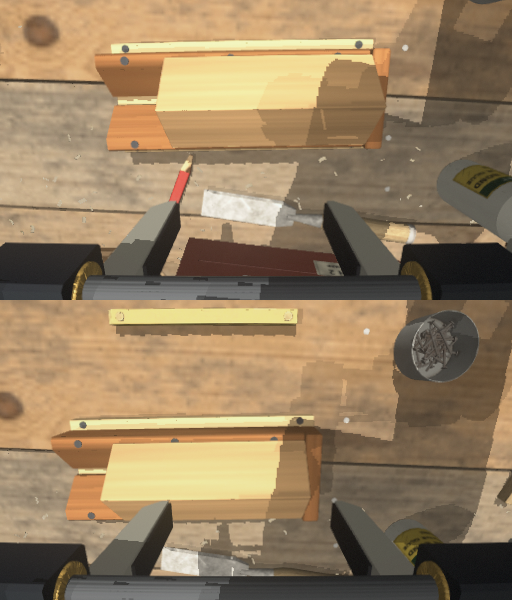

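```bash
cat > arris.py <<'E'
from h import *
np.set_printoptions(precision=4,suppress=True)
def step(n,cols,v0,v1):
    g=cv2.GaussianBlur(cv2.cvtColor(load(n)['color'],7).astype(np.float32),(5,3),0)
    P=[]
    for u in cols:
        d=np.abs(np.diff(g[v0:v1,u])); i=int(d.argmax()); w=d[max(0,i-2):i+3]; P.append((u,v0+max(0,i-2)+(w*np.arange(len(w))).sum()/w.sum()+.5,d.max()))
    return np.array(P)
out={}
for n,cols,a,b in(('w8',range(165,300,5),133,150),('w9',range(115,270,5),222,238)):
    P=step(n,cols,a,b); l=np.polyfit(P[:,0],P[:,1],1); res=P[:,1]-np.polyval(l,P[:,0]); k=abs(res-np.median(res))<1.2
    l=np.polyfit(P[k,0],P[k,1],1); print(n,l,k.sum(),np.std(P[k,1]-np.polyval(l,P[k,0])),P[:,2].mean()); out[n]=l
    g=load(n)['color'].astype(int)
    u0=150 if n=='w8' else 95
    for dv in(-6,-3,3,6):   # free end scan
        v=int(np.polyval(l,u0+8))+dv; print(v,u0,[int(x) for x in g[v,u0:u0+18,2]])
# plane of each line; intersect
pl=[]
for n,l in out.items():
    c=load(n);us=np.array([180,260.]);o,d=ray(c,np.c_[us,np.polyval(l,us)]);nn=np.cross(d[0],d[1]);nn/=np.linalg.norm(nn);pl.append((nn,nn@o))
N=np.array([p[0] for p in pl]);D=np.array([p[1] for p in pl])
for y in(-.18,-.08,.02):
    A=np.c_[N[:,0],N[:,2]];print('arris y',y,'x,z',np.linalg.solve(A,D-N[:,1]*y))
E
python3 arris.py
```

```text
w8 [ -0.019  143.8665] 27 0.16385056695537156 29.000578703703702
134 150 [85, 85, 84, 83, 84, 78, 130, 155, 157, 158, 157, 157, 158, 156, 157, 156, 157, 158]
137 150 [91, 89, 91, 90, 91, 114, 148, 159, 159, 159, 160, 160, 159, 160, 160, 160, 161, 162]
143 150 [84, 84, 85, 83, 86, 84, 87, 100, 104, 106, 105, 105, 106, 106, 106, 106, 105, 106]
146 150 [92, 92, 92, 92, 92, 92, 93, 93, 101, 104, 106, 106, 107, 106, 107, 106, 106, 106]
w9 [ -0.0153 232.3731] 30 0.12552559834724894 26.37953629032258
224 95 [87, 85, 86, 85, 86, 88, 124, 147, 151, 149, 151, 150, 151, 150, 150, 151, 150, 151]
227 95 [87, 87, 87, 87, 86, 108, 142, 153, 153, 153, 153, 153, 154, 154, 154, 155, 155, 156]
233 95 [91, 91, 91, 89, 91, 89, 89, 91, 92, 98, 101, 100, 101, 101, 101, 101, 101, 103]
236 95 [88, 87, 87, 87, 88, 86, 86, 87, 87, 87, 87, 88, 91, 98, 99, 100, 98, 98]
arris y -0.18 x,z [0.5531 0.1095]
arris y -0.08 x,z [0.5469 0.1095]
arris y 0.02 x,z [0.5407 0.1096]
```

```bash
python3 -c "
from h import *
np.set_printoptions(precision=4,suppress=True)
print(onz(load('w8'),[(155.2,140.9)],.1095),onz(load('w9'),[(100.3,230.8)],.1095))
t=load('t3');print(onz(load('top0'),[(150+672/4,155+92/4),(150+465/4,155+105/4)],.11))
print(r.read_state()['qpos'],r.read_state()['tool_pos'])"
```

```text
[[ 0.5522 -0.1668  0.1095]] [[ 0.5524 -0.1666  0.1095]]
[[ 0.5562 -0.2049  0.11  ]
 [ 0.5476 -0.0047  0.11  ]]
[-0.1416  0.2859  1.7522 -0.0002  1.103  -1.7555] [ 0.5115 -0.026   0.2401]
```

```bash
python3 -m inch '[{"hand":60,"delta_pos":[3,47,0],"turn":0},{"hand":60,"delta_pos":[3,47,0],"turn":0},{"hand":60,"delta_pos":[3,47,0],"turn":0},{"hand":60,"delta_pos":[3,47,0],"turn":0},{"hand":60,"delta_pos":[3,47,0],"turn":0},{"hand":60,"delta_pos":[3,47,0],"turn":0},{"hand":60,"delta_pos":[3,47,0],"turn":0},{"hand":60,"delta_pos":[4,46,0],"turn":0},{"hand":60,"delta_pos":[0,0,30],"turn":0.157},{"hand":60,"delta_pos":[0,0,30],"turn":0.157},{"hand":60,"delta_pos":[0,0,30],"turn":0},{"hand":60,"delta_pos":[0,0,0],"turn":0}]'
python3 -c "
from h import *
np.set_printoptions(precision=4,suppress=True)
c=grab('wrist','w10')
g=c['color']
for v in range(40,200,10): print(v,[tuple(int(z) for z in x) for x in g[v,225:285:6]]) if v in(60,120,160) else 0
"
```

```text
time_s: 11.42
tool_pos: [0.4715, 0.3468, 0.1477]
tool_rot: [-3.139, -0.002, 2.87]
ft_force: [1.0, -0.8, -0.5]
gripper_width: 0.0598
grip_force: 0.0
60 [(199, 165, 124), (219, 179, 137), (228, 190, 141), (237, 214, 159), (235, 210, 155), (239, 217, 159), (244, 223, 167), (219, 178, 132), (221, 180, 132), (224, 184, 136)]
120 [(109, 78, 56), (100, 73, 53), (98, 73, 54), (93, 66, 46), (102, 75, 53), (99, 74, 51), (104, 74, 52), (102, 76, 54), (107, 78, 56), (167, 120, 86)]
160 [(156, 123, 87), (161, 128, 91), (157, 124, 89), (137, 117, 86), (134, 112, 84), (133, 112, 83), (131, 112, 82), (134, 107, 79), (132, 107, 80), (166, 134, 99)]
```

```bash
python3 -m inch '[{"hand":60,"delta_pos":[0,0,40],"turn":0},{"hand":60,"delta_pos":[0,0,40],"turn":0},{"hand":60,"delta_pos":[0,0,30],"turn":0},{"hand":60,"delta_pos":[0,0,8],"turn":0},{"hand":10,"delta_pos":[0,0,0],"turn":0},{"hand":10,"delta_pos":[0,0,0],"turn":0},{"hand":10,"delta_pos":[0,0,0],"turn":0},{"hand":10,"delta_pos":[0,0,0],"turn":0}]' 5
```

```text
time_s: 12.48
tool_pos: [0.4716, 0.3482, 0.0321]
tool_rot: [3.141, 0.001, 2.871]
ft_force: [0.2, 0.1, 0.1]
gripper_width: 0.0247
grip_force: 0.0
```

```bash
python3 -m inch '[{"hand":10,"delta_pos":[0,0,2],"turn":0},{"hand":10,"delta_pos":[0,0,0],"turn":0},{"hand":10,"delta_pos":[0,0,0],"turn":0}]' 5
python3 -m inch '[{"hand":10,"delta_pos":[0,0,-20],"turn":0},{"hand":10,"delta_pos":[0,0,-20],"turn":0},{"hand":10,"delta_pos":[0,0,-20],"turn":0},{"hand":10,"delta_pos":[0,0,-30],"turn":0},{"hand":10,"delta_pos":[0,0,-30],"turn":0},{"hand":10,"delta_pos":[0,0,0],"turn":0}]' 5
python3 -c "
from h import *
c=grab('wrist','w11');s=grab('scene','s11')
g=c['color']
print([tuple(int(z) for z in g[v,248]) for v in range(0,230,8)])
"
```

```text
time_s: 12.85
tool_pos: [0.4717, 0.3482, 0.0299]
tool_rot: [3.141, 0.001, 2.871]
ft_force: [0.3, -0.6, 5.3]
gripper_width: 0.0183
grip_force: 5.0
time_s: 13.6
tool_pos: [0.4723, 0.3487, 0.1526]
tool_rot: [3.138, 0.003, 2.871]
ft_force: [0.3, 0.1, -2.9]
gripper_width: 0.018
grip_force: 5.0
[(210, 203, 187), (213, 207, 192), (222, 191, 140), (224, 193, 143), (224, 194, 144), (224, 194, 143), (148, 126, 93), (141, 121, 90), (161, 138, 102), (174, 149, 111), (168, 144, 107), (169, 144, 107), (173, 148, 111), (170, 145, 107), (134, 115, 87), (81, 65, 46), (94, 68, 48), (139, 121, 87), (148, 127, 91), (181, 156, 112), (178, 154, 110), (156, 135, 96), (136, 117, 86), (137, 117, 86), (140, 119, 89), (137, 117, 86), (138, 118, 87), (139, 118, 87), (133, 112, 83)]
```

```bash
cat > pred.py <<'E'
from h import *
def pred(c,th,yg=0,zc=.006):  # th pin-down; yg = gripped gauge y (m)
    Tc=np.linalg.inv(np.array(c['T_tool_cam'])); o=[]
    for y,z in((-.115,.035),(-.0715,.035),(-.0715,.052),(-.0495,.052),(-.0495,.035)):
        a,b=-(y-yg),z-.026
        p=Tc@np.array([a*np.cos(th)+b*np.sin(th),0,zc-(-a*np.sin(th)+b*np.cos(th)),1]); x=p[:2]/p[2]; x=x*(1+float(c['k1'])*(x@x)); o.append(x[1]*c['K'][1][1]+c['K'][1][2])
    return np.round(o,1)
if __name__=='__main__':
    import sys
    c=load(sys.argv[1]); print('pinend facestem facetop backtop backstem')
    for d in(-10,-6,0,10,20,30,40,45,50,60): print(d,pred(c,np.radians(d)))
    g=c['color']
    L=cv2.cvtColor(g,cv2.COLOR_RGB2LAB).astype(int)
    for u in(232,251,270): print(u,[int(x) for x in g[0:230:4,u,0]],'\n   a',[int(x) for x in L[0:230:4,u,1]])
E
python3 pred.py w11
```

```text
pinend facestem facetop backtop backstem
-10 [ 15.  138.7 153.5 208.2 188.3]
-6 [ 15.  133.9 144.4 199.9 183.7]
0 [ 18.  128.8 133.4 188.8 178.1]
10 [ 28.7 125.1 121.5 174.3 171.9]
20 [ 44.1 126.2 116.6 164.6 169.2]
30 [ 62.1 131.3 117.3 159.4 169.7]
40 [ 81.7 139.3 122.2 158.1 172.9]
45 [ 91.8 144.2 125.9 158.7 175.3]
50 [102.1 149.5 130.3 160.1 178.2]
60 [123.1 161.5 140.9 164.8 185.4]
232 [210, 211, 211, 210, 221, 158, 171, 166, 170, 169, 162, 167, 166, 162, 158, 152, 153, 158, 153, 148, 152, 158, 159, 161, 156, 158, 155, 114, 108, 113, 92, 115, 109, 111, 111, 108, 105, 121, 89, 116, 113, 96, 96, 94, 148, 147, 141, 135, 132, 145, 149, 154, 141, 138, 141, 146, 141, 130] 
   a [127, 127, 128, 127, 131, 131, 131, 132, 132, 131, 131, 132, 132, 132, 132, 131, 131, 131, 131, 132, 131, 131, 132, 132, 131, 132, 130, 131, 131, 131, 131, 138, 139, 139, 139, 139, 137, 130, 133, 131, 138, 138, 138, 137, 134, 134, 134, 134, 133, 134, 134, 135, 134, 134, 133, 133, 133, 133]
251 [207, 214, 217, 219, 224, 229, 230, 226, 226, 214, 212, 147, 141, 140, 141, 140, 135, 136, 165, 163, 161, 157, 165, 17
[... 356 characters left out ...]
, 131, 130, 131, 131, 131, 131, 130, 137, 131, 132, 132, 132, 131, 131, 131, 132, 131, 131, 131, 130, 131, 131]
270 [218, 216, 241, 236, 213, 218, 220, 217, 216, 217, 217, 214, 217, 211, 206, 209, 202, 197, 210, 170, 135, 136, 139, 140, 135, 134, 132, 127, 125, 126, 82, 103, 102, 105, 106, 108, 102, 124, 85, 113, 102, 104, 103, 98, 131, 132, 137, 133, 136, 124, 123, 121, 119, 127, 133, 136, 133, 147] 
   a [127, 127, 131, 133, 133, 133, 133, 133, 134, 133, 134, 134, 133, 134, 133, 133, 133, 133, 133, 133, 131, 131, 131, 132, 131, 131, 132, 131, 131, 132, 131, 138, 136, 138, 138, 137, 137, 130, 133, 131, 137, 138, 137, 136, 133, 133, 134, 133, 133, 134, 133, 132, 132, 133, 133, 133, 134, 135]
```

```bash
python3 -m inch '[{"hand":10,"delta_pos":[0,0,-20],"turn":0},{"hand":10,"delta_pos":[0,0,-20],"turn":0}]' 3
cat > ang.py <<'E'
from pred import *
import sys
c=grab('wrist',sys.argv[1]); L=cv2.cvtColor(c['color'],cv2.COLOR_RGB2LAB)[...,1].astype(int)
for u in(230,234,268,272):
    v=np.where(L[60:235,u]>=136)[0]+60; print(u,v.min() if len(v) else None,v.max() if len(v) else None,len(v))
s=r.read_state();print(s['gripper_width'],s['grip_force'],s['ft_force'])
E
python3 ang.py w12
```

```text
time_s: 13.95
tool_pos: [0.4707, 0.3476, 0.1885]
tool_rot: [-3.139, -0.002, 2.871]
ft_force: [-0.4, 0.9, -1.8]
gripper_width: 0.0178
grip_force: 3.0
230 60 193 48
234 60 198 34
268 67 197 42
272 60 185 81
0.018203118175316873 2.987409308552742 [1.45192373 1.57677933 0.66403488]
```

```bash
python3 pred.py w12 | tail -6; python3 ang.py w13
```

```text
232 [204, 204, 206, 205, 204, 201, 203, 211, 221, 224, 224, 221, 227, 233, 229, 214, 199, 212, 224, 221, 188, 143, 137, 139, 138, 146, 139, 148, 154, 158, 158, 151, 88, 89, 87, 91, 92, 87, 92, 81, 78, 75, 79, 79, 81, 79, 78, 78, 82, 82, 127, 147, 147, 149, 140, 137, 129, 130] 
   a [127, 127, 128, 127, 127, 128, 128, 127, 136, 135, 135, 136, 136, 134, 135, 137, 135, 136, 135, 136, 135, 134, 133, 133, 133, 134, 134, 134, 134, 135, 136, 136, 135, 136, 135, 136, 135, 135, 135, 136, 135, 134, 134, 135, 134, 136, 135, 135, 135, 135, 134, 134, 133, 133, 133, 133, 133, 133]
251 [199, 202, 210, 211, 212, 213, 183, 237, 232, 226, 225, 229, 240, 236, 233, 228, 224, 223, 216, 197, 202, 195, 195, 197, 194, 121, 119, 110, 120, 117, 131, 143, 152, 146, 107, 102, 99, 90, 103, 100, 99, 95, 102, 131, 126, 132, 135, 131, 123, 117, 118, 116, 116, 117, 115, 116, 117, 119] 
   a [127, 127, 127, 128, 128, 128, 128, 133, 134, 136, 136, 136, 132, 134, 135, 135, 135, 136, 136, 136, 136, 135, 134, 135, 135, 131, 131, 130, 131, 131, 130, 131, 131, 130, 129, 129, 130, 137, 138, 137, 137, 137, 137, 131, 131, 131, 131, 132, 131, 131, 131, 131, 131, 130, 131, 131, 131, 131]
270 [216, 216, 214, 211, 214, 240, 233, 234, 227, 220, 228, 233, 228, 229, 227, 230, 225, 205, 189, 184, 186, 178, 179, 191, 213, 218, 212, 217, 215, 190, 210, 209, 93, 94, 96, 97, 98, 91, 92, 83, 87, 86, 84, 83, 83, 79, 77, 78, 80, 83, 119, 137, 147, 145, 143, 147, 148, 141] 
   a [128, 127, 127, 127, 128, 132, 133, 132, 135, 138, 137, 135, 136, 136, 137, 136, 136, 137, 136, 135, 136, 136, 135, 136, 137, 137, 138, 137, 138, 139, 137, 138, 136, 135, 136, 136, 136, 135, 135, 135, 136, 135, 136, 135, 135, 135, 135, 135, 134, 135, 134, 133, 133, 134, 134, 134, 134, 133]
230 60 212 79
234 60 211 68
268 68 212 76
272 60 212 111
0.01806146842747088 3.000248596072197 [ 0.45111596 -0.1887906  -3.05401492]
```

```bash
python3 -m inch '[{"hand":10,"delta_pos":[0,0,0],"turn":0}]' 20; python3 ang.py w14 >/dev/null;  for n in w13 w14; do python3 pred.py $n | tail -6|grep -v ' a '; done
```

```text
time_s: 14.18
tool_pos: [0.4709, 0.3477, 0.1882]
tool_rot: [-3.14, -0.001, 2.871]
ft_force: [-0.4, 0.7, -1.9]
gripper_width: 0.018
grip_force: 20.0
232 [206, 204, 207, 208, 205, 202, 204, 200, 225, 225, 222, 223, 230, 236, 230, 219, 212, 221, 229, 225, 224, 169, 138, 139, 140, 142, 143, 154, 155, 158, 160, 147, 154, 153, 150, 83, 85, 87, 87, 88, 91, 83, 86, 83, 84, 86, 85, 86, 82, 88, 83, 90, 108, 127, 134, 133, 129, 135] 
251 [198, 203, 211, 212, 212, 213, 239, 235, 231, 226, 226, 235, 239, 235, 232, 226, 225, 223, 213, 200, 205, 192, 201, 197, 194, 213, 226, 230, 190, 157, 121, 111, 113, 123, 132, 132, 143, 140, 114, 94, 113, 107, 109, 97, 105, 114, 109, 112, 111, 109, 110, 108, 107, 109, 108, 107, 108, 109] 
270 [216, 215, 213, 212, 213, 240, 233, 229, 222, 216, 231, 228, 228, 230, 229, 233, 235, 208, 191, 184, 182, 178, 183, 204, 222, 212, 214, 218, 203, 201, 211, 212, 213, 204, 198, 87, 86, 87, 92, 89, 98, 92, 91, 93, 91, 91, 87, 87, 85, 87, 85, 87, 90, 128, 146, 153, 146, 105] 
232 [206, 203, 205, 207, 205, 200, 202, 211, 222, 225, 223, 221, 228, 233, 229, 212, 203, 214, 226, 221, 222, 143, 138, 140, 141, 145, 140, 149, 155, 158, 160, 152, 149, 158, 155, 161, 152, 80, 80, 81, 84, 96, 92, 89, 86, 90, 91, 86, 89, 85, 82, 89, 105, 111, 112, 110, 129, 131] 
251 [199, 203, 210, 211, 212, 213, 146, 238, 230, 225, 225, 230, 240, 236, 233, 227, 225, 224, 215, 198, 206, 194, 198, 196, 194, 204, 225, 187, 159, 161, 148, 157, 155, 152, 110, 129, 153, 150, 133, 140, 80, 107, 111, 97, 108, 88, 101, 100, 105, 107, 105, 103, 102, 102, 102, 102, 102, 103] 
270 [215, 217, 213, 212, 213, 240, 233, 232, 226, 219, 229, 230, 228, 229, 227, 231, 226, 206, 189, 183, 184, 178, 179, 193, 217, 217, 213, 218, 214, 194, 213, 209, 216, 205, 211, 128, 130, 84, 85, 84, 82, 96, 94, 96, 93, 91, 92, 92, 90, 90, 90, 88, 87, 97, 114, 116, 147, 140]
```

```bash
python3 -m inch '[{"hand":10,"delta_pos":[0,0,30],"turn":0},{"hand":10,"delta_pos":[0,0,30],"turn":0},{"hand":10,"delta_pos":[0,0,6],"turn":0},{"hand":10,"delta_pos":[0,0,6],"turn":0},{"hand":10,"delta_pos":[0,0,6],"turn":0},{"hand":10,"delta_pos":[0,0,6],"turn":0},{"hand":10,"delta_pos":[0,0,6],"turn":0},{"hand":10,"delta_pos":[0,0,0],"turn":0}]' 9
python3 ang.py w15 ; python3 pred.py w15|tail -6|grep -v ' a '
```

```text
time_s: 15.22
tool_pos: [0.4732, 0.3482, 0.101]
tool_rot: [3.14, 0.004, 2.871]
ft_force: [5.2, -2.8, 8.4]
gripper_width: 0.0178
grip_force: 9.0
230 61 229 46
234 65 232 13
268 60 229 83
272 60 228 96
0.018130580975467322 9.002564549446106 [ 4.93054648 -3.14042943  7.76429912]
232 [241, 239, 236, 230, 225, 233, 241, 243, 242, 235, 233, 233, 231, 232, 236, 240, 242, 158, 151, 148, 133, 120, 115, 116, 116, 118, 125, 132, 132, 134, 137, 140, 134, 128, 133, 133, 133, 137, 131, 130, 129, 110, 88, 86, 92, 90, 90, 94, 106, 103, 88, 84, 88, 89, 87, 87, 107, 108] 
251 [241, 239, 237, 235, 234, 240, 246, 246, 243, 241, 239, 234, 234, 233, 232, 226, 215, 218, 216, 191, 184, 189, 186, 115, 115, 123, 132, 135, 137, 139, 140, 127, 131, 138, 115, 121, 118, 121, 122, 119, 134, 135, 140, 143, 111, 109, 90, 93, 105, 89, 89, 82, 118, 117, 120, 123, 120, 121] 
270 [244, 238, 235, 232, 238, 242, 241, 240, 238, 236, 233, 238, 239, 235, 226, 220, 218, 217, 218, 215, 200, 195, 215, 226, 231, 227, 224, 226, 229, 180, 128, 136, 138, 136, 139, 134, 130, 135, 136, 136, 134, 86, 87, 88, 95, 96, 95, 96, 98, 91, 92, 91, 90, 88, 86, 86, 85, 86]
```

```bash
python3 -c "
from h import *
grab('scene','s15')
o=np.zeros((600,800,3),np.uint8)
s=load('s15')['color'][100:260,80:280];o[:320,:400]=cv2.resize(s,(400,320),interpolation=2)
o[:300,400:]=cv2.resize(load('w15')['color'],(400,300),interpolation=3)
o[300:,400:]=cv2.resize(load('w14')['color'],(400,300),interpolation=3)
o[320:600,:400]=cv2.resize(load('w15')['color'][60:235,126:376],(400,280),interpolation=2)
cv2.imwrite('pics/last.png',o[...,::-1])"
```

```text
(no output)
```

View pics/last.png

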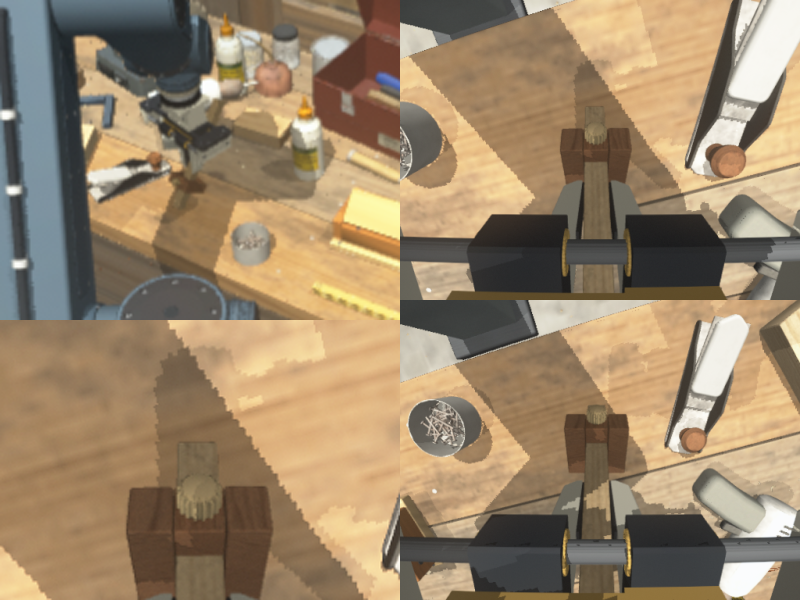

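```bash
python3 -c "
from pred import *
from scipy.optimize import least_squares
c=load('w15')
f=lambda p:(pred(c,p[0],p[2],p[1])[[0,2,3]]-[137,165,207])
def ff(p): return np.r_[f(p),(p[2]-.0024)*1000]
s=least_squares(ff,[.8,.009,.0024],diff_step=1e-3);print(np.degrees(s.x[0]),s.x,s.fun)
for t in (45,55,65):
  for zc in (.009,-.005,-.015,-.025): print(t,zc,pred(c,np.radians(t),.0024,zc))
"
```

```text
76.27706955851275 [1.33128601 0.009      0.0024    ] [ 18.8  -5.7 -33.    0. ]
45 0.009 [ 89.3 140.3 122.2 153.9 170.5]
45 -0.005 [ 88.9 143.6 124.3 158.9 176.4]
45 -0.015 [ 88.6 146.3 126.1 163.1 181.2]
45 -0.025 [ 88.3 149.3 128.1 167.8 186.7]
55 0.009 [110.3 151.9 132.1 158.  177.3]
55 -0.005 [111.2 155.8 134.9 163.  183.5]
55 -0.015 [111.9 158.9 137.1 167.2 188.4]
55 -0.025 [112.7 162.4 139.6 171.8 194. ]
65 0.009 [131.6 164.8 144.1 164.4 185.8]
65 -0.005 [133.6 169.4 147.5 169.7 192.2]
65 -0.015 [135.3 173.1 150.2 174.  197.4]
65 -0.025 [137.  177.1 153.2 178.8 203.3]
```

```bash
sed -i 's/return np.round(o,1)/return np.array(o)/' pred.py; python3 -c "
from pred import *
from scipy.optimize import least_squares
for n,ob,ix,zb in(('w15',[137,165,207],[0,2,3],.101),('w14',[146.5,183],[2,3],None)):
  c=load(n)
  for x0 in([.8,.009,.0024],[1.2,-.01,-.01]):
    ff=lambda p:np.r_[pred(c,p[0],p[2],p[1])[ix]-ob,((p[2]-.0024)*100 if zb is None else 0), 0 if zb is None else 1000*(zb-p[1]-(.115+p[2])*np.sin(p[0])-.009*np.cos(p[0]))]
    s=least_squares(ff,x0);print(n,np.degrees(s.x[0]),s.x[1:],s.fun)
c=load('w14')
o=c['color'];print([int(x) for x in o[130:234:2,236,0]])
"
```

```text
w15 48.81132942962948 [ 0.03657094 -0.03803483] [-1.45695602  5.88874612 -4.48854997  0.          0.58242841]
w15 48.811381381431254 [ 0.03657087 -0.0380348 ] [-1.45691528  5.88873402 -4.48857786  0.          0.58243773]
w14 56.002279137489126 [-0.04366284  0.0024    ] [-2.84217094e-14 -2.84217094e-14  0.00000000e+00  0.00000000e+00]
w14 56.002279137489126 [-0.04366284  0.0024    ] [-2.84217094e-14  0.00000000e+00  0.00000000e+00  0.00000000e+00]
[158, 154, 151, 154, 158, 155, 152, 149, 105, 79, 81, 77, 75, 75, 73, 71, 69, 67, 71, 74, 74, 77, 76, 75, 76, 81, 79, 80, 77, 80, 82, 79, 80, 80, 84, 81, 87, 84, 103, 98, 101, 102, 103, 97, 96, 89, 96, 97, 91, 94, 90, 87]
```

```bash
python3 -m inch '[{"hand":10,"delta_pos":[-6,0,2],"turn":0},{"hand":10,"delta_pos":[-6,0,3],"turn":0},{"hand":10,"delta_pos":[-5,0,4],"turn":0},{"hand":10,"delta_pos":[-5,0,5],"turn":0},{"hand":10,"delta_pos":[-4,0,5],"turn":0},{"hand":10,"delta_pos":[-3,0,5],"turn":0},{"hand":10,"delta_pos":[-2,0,5],"turn":0},{"hand":10,"delta_pos":[0,0,0],"turn":0}]' 3
python3 -c "
from h import *
c=grab('wrist','w16');g=c['color']
for u in(234,251,268): print(u,[int(x) for x in g[0:234:4,u,0]])
for v in(40,60,80,100,120,140,160,180): print(v,[int(x) for x in g[v,205:300:4,0]])
"
```

```text
time_s: 16.32
tool_pos: [0.501, 0.3396, 0.07]
tool_rot: [-3.141, -0.001, 2.871]
ft_force: [-0.3, -0.8, -2.7]
gripper_width: 0.0182
grip_force: 3.0
234 [245, 247, 247, 240, 234, 159, 157, 158, 157, 152, 149, 150, 152, 152, 164, 177, 177, 177, 178, 182, 184, 182, 171, 144, 144, 144, 144, 147, 150, 145, 142, 141, 145, 144, 144, 142, 137, 144, 145, 143, 145, 120, 100, 103, 101, 103, 104, 109, 107, 107, 105, 76, 77, 168, 168, 170, 170, 167, 143]
251 [239, 233, 225, 224, 228, 226, 220, 221, 225, 224, 222, 148, 151, 161, 172, 175, 179, 179, 183, 184, 179, 168, 169, 151, 147, 176, 176, 172, 159, 174, 177, 164, 148, 147, 146, 143, 144, 151, 151, 147, 151, 105, 154, 159, 167, 168, 170, 170, 130, 113, 123, 95, 150, 144, 148, 154, 155, 152, 149]
268 [235, 229, 229, 233, 228, 221, 218, 213, 222, 229, 240, 246, 244, 242, 243, 245, 246, 229, 192, 179, 168, 176, 184, 151, 148, 149, 145, 139, 145, 149, 147, 147, 148, 145, 145, 150, 150, 147, 144, 145, 148, 106, 99, 101, 101, 101, 98, 99, 104, 102, 105, 76, 70, 130, 131, 126, 125, 120, 107]
40 [161, 156, 158, 159, 156, 151, 150, 149, 151, 148, 147, 22
[... 232 characters left out ...]
86, 190, 186, 181, 177, 174, 171, 166, 168, 171, 243, 244, 245, 247, 248, 248]
100 [175, 143, 144, 146, 147, 148, 146, 145, 166, 171, 158, 174, 175, 179, 178, 169, 150, 152, 182, 182, 180, 204, 230, 229]
120 [151, 149, 147, 147, 146, 144, 142, 142, 142, 149, 177, 181, 177, 177, 176, 148, 148, 149, 149, 148, 150, 151, 151, 152]
140 [142, 140, 144, 147, 145, 142, 141, 142, 139, 161, 148, 149, 146, 152, 152, 147, 149, 147, 146, 142, 143, 146, 149, 148]
160 [144, 142, 143, 146, 143, 142, 143, 144, 145, 153, 144, 153, 149, 145, 151, 142, 146, 148, 149, 146, 148, 152, 154, 154]
180 [118, 121, 119, 116, 123, 130, 135, 80, 95, 154, 160, 168, 169, 167, 165, 107, 80, 119, 107, 122, 105, 117, 111, 106]
```

```bash
cat > asc.py <<'E'
from h import *
import sys
def asc(g,v0,v1,u0,u1,dv=4,du=2):
    ch=' .:-=+*#%@'[::-1]
    L=cv2.cvtColor(g,cv2.COLOR_RGB2LAB); a=L[...,1].astype(int); l=L[...,0].astype(int)
    for v in range(v0,v1,dv): print(f'{v:3d} '+''.join(('r' if a[v,u]>=137 and l[v,u]<125 else ch[min(9,l[v,u]//26)]) for u in range(u0,u1,du)))
if __name__=='__main__': asc(load(sys.argv[1])['color'],*map(int,sys.argv[2:6]))
E
python3 asc.py w16 80 240 180 320
```

```text
80 ----------======---------------------==========:......................
 84 =-------=======------------------============---::....................
 88 =---=-----====--------==================-=---==---....................
 92 =----------------==++++++++++++=+================---:.................
 96 ------------====++++++++++++++++++===+============---.................
100 ------=======+++++++=======++--===--------======-----==:::::...::...:.
104 ==========----========+++++++=====-=-------=+++======++==::::::::::...
108 ====---------==++++++++++===+====--=-------=++++++=======:..::::......
112 ==--------==+++=+===========+====--===-----=++============...:........
116 =======----==============++++====-----=---==================..........
120 =====------==========++++++++====---------====================:.::::::
124 ===--------=+++++++++++++++++======-===-=================+====::::::::
128 ===========++++++++++++++++++=============++============++++====:.....
132 ============+++++++++++++++++=============++===+++++==============....
136 ============++++++===++++++++==============+===
[... 1198 characters left out ...]
#rrrrrrrrrrrrrrr+++++++++
204 -----------+**r****rrrrrrr##***##***rr*r**r*###**r******r****+++++++++
208 -------------=+*############+--============+#############++++++++++++=
212 -------------===============+===============+++++++++++++++===========
216 ----=====------==========-==+===============+++++++++++++++===========
220 -====-==----------===------=+===============+++++++++++++++===========
224 ---------------------------=+====+==========+++++++++=======---=======
228 --------------==--------===================++++++++=====++++==========
232 ------------===========+=+==+==============+*++++++++++++++++=========
236 ----================+==++++%+==============+%*++++++++++++++++==+=====
```

```bash
python3 -m inch '[{"hand":10,"delta_pos":[-4,0,3],"turn":0},{"hand":10,"delta_pos":[-4,0,4],"turn":0},{"hand":10,"delta_pos":[-3,0,4],"turn":0},{"hand":10,"delta_pos":[-2,0,5],"turn":0},{"hand":10,"delta_pos":[-2,0,5],"turn":0},{"hand":10,"delta_pos":[0,0,0],"turn":0},{"hand":45,"delta_pos":[0,0,0],"turn":0},{"hand":45,"delta_pos":[0,0,0],"turn":0},{"hand":45,"delta_pos":[0,0,-40],"turn":0},{"hand":45,"delta_pos":[0,0,-40],"turn":0},{"hand":45,"delta_pos":[0,0,0],"turn":0}]' 3
python3 -c "
from h import *
grab('wrist','w17')"; python3 asc.py w17 20 250 190 310
```

```text
time_s: 17.75
tool_pos: [0.517, 0.3366, 0.1328]
tool_rot: [3.138, 0.004, 2.871]
ft_force: [-0.7, 0.4, 0.2]
gripper_width: 0.0452
grip_force: 0.0
 20 ======++===+++++===::::::::::::::----::::::::::.............
 24 ==============+=====::::::::::::::-::::::::::...............
 28 ======================::::::::::::::::.:::..................
 32 =====================+--:::::::::::.....................::::
 36 =====================++=:::::::::::...............:.........
 40 =========================::::::::...........................
 44 ==========================-.......:.........................
 48 ============================...............................:
 52 =============================.....................:::::::...
 56 ==============================-...........::::::::::........
 60 -===============================-..:::::::::::..............
 64 ======================-==========-::::......................
 68 =================================+-::::::::::::.............
 72 ========-=====================+++++:-:::::::::::.........:..
 76 ============================+++++++++::::
[... 2114 characters left out ...]
==============+---=-=--=-++++*######***++++=======
212 ========================+---=-=----*##***++++++++++=========
216 ====-----==============++---=-=----******+++++++++==========
220 ===-============+*******+=--=-=----*****+++++++=============
224 =======++*******+========---=-----=*****+===================
228 +*******++================--=-==--=+++++====================
232 ++====++++===============---=------+++++============+++++===
236 ++++++++++%*=============-----==---+++++==========+%*+++++++
240 +++++++++%%#=============----------++++===========*%%+++++++
244 ++++++++*%%#==============--=-==---+++++==========*%%#++++++
248 ++++++++%%%#==============--=-==---*+++===========#%%%*+++++
```

```bash
python3 -c "
from h import *
np.set_printoptions(precision=4,suppress=True)
c=load('w17');print(onz(c,[(249,154),(249,182.5)],.052),onz(c,[(248.5,91)],.046),onz(c,[(250,240)],.031), c['T'][:3,3])
print(onz(c,[(214,170),(285,170)],.052))"
```

```text
[[0.473  0.3467 0.052 ]
 [0.4933 0.3411 0.052 ]] [[0.4317 0.3579 0.046 ]] [[0.5478 0.3266 0.031 ]] [0.4338 0.3583 0.2734]
[[0.4775 0.3193 0.052 ]
 [0.4912 0.3686 0.052 ]]
```

```bash
python3 -m inch '[{"hand":45,"delta_pos":[-13,0,30],"turn":0},{"hand":45,"delta_pos":[-13,0,35],"turn":0},{"hand":45,"delta_pos":[0,0,30],"turn":0},{"hand":10,"delta_pos":[0,0,9],"turn":0},{"hand":10,"delta_pos":[0,0,0],"turn":0},{"hand":10,"delta_pos":[0,0,0],"turn":0},{"hand":10,"delta_pos":[0,0,0],"turn":0},{"hand":10,"delta_pos":[0,0,0],"turn":0}]' 10
python3 -m inch '[{"hand":10,"delta_pos":[0,0,-20],"turn":0},{"hand":10,"delta_pos":[0,0,-30],"turn":0},{"hand":10,"delta_pos":[0,0,-40],"turn":0},{"hand":10,"delta_pos":[0,0,-30],"turn":0},{"hand":10,"delta_pos":[0,0,-20],"turn":0},{"hand":10,"delta_pos":[0,0,0],"turn":0}]' 10
python3 -c "
from h import *
grab('wrist','w18')"; python3 asc.py w18 0 240 200 304
```

```text
time_s: 18.8
tool_pos: [0.5405, 0.3287, 0.0254]
tool_rot: [-3.141, -0.0, 2.871]
ft_force: [-0.6, 1.3, -0.7]
gripper_width: 0.0181
grip_force: 10.0
time_s: 19.55
tool_pos: [0.5414, 0.3291, 0.168]
tool_rot: [3.139, 0.003, 2.871]
ft_force: [-0.2, 0.6, -2.5]
gripper_width: 0.0178
grip_force: 10.0
  0 ===========+::::::::::::::::---::::::::.............
  4 =============::::::::::::::::::::::::...............
  8 ==============:::::::::::::::::..................:::
 12 ==============+++++++++++++==========-..............
 16 =============++==+++++==============++:.............
 20 =============++===++++==+===+=======+=:.............
 24 ==============+====++++=++===+========:..........:::
 28 =====-========+===+++===+=============:..:::::::....
 32 ==============+====++====+===========+-:::..........
 36 ==============+====++===+++==========+:.............
 40 ==============+=====+===+++++=========:.............
 44 =====-========+==========+++++======+=:.............
 48 ==============+====++========+=====+++:.............
 52 ==============+======================+::..........::
 56 ====
[... 1913 characters left out ...]
r*#*rrr*rrrr+===
192 rr**#rrrrrrrr*#r**+=---==========***r***rrrr=++=====
196 ************+==+****+========+++****++=+****++++++++
200 ================+=====+++==++======+===============+
204 ================+=====+====+=======+===============+
208 ================+==================+==============++
212 ================+=====+============+===============+
216 ================+==========+====++=+===========--==+
220 ====----==------+==========+===++::=======---=====++
224 ================+==========++==+=-.-=========----=++
228 ===========-====+=========++==.::.:====-=======-==++
232 =============++++=====+===:::::::::=+++:-====----===
236 =======+++++++++++=====+==-:::.::::=+++::::::-===++=
```

```bash
python3 -m inch '[{"hand":10,"delta_pos":[0,0,-10],"turn":0},{"hand":10,"delta_pos":[0,0,-10],"turn":0}]' 3;  python3 -m inch '[{"hand":10,"delta_pos":[0,0,0],"turn":0}]' 15
python3 -c "
from h import *
grab('wrist','w19')"; python3 asc.py w19 0 240 200 304|awk 'NR%2==1'
```

```text
time_s: 19.85
tool_pos: [0.5406, 0.3287, 0.1856]
tool_rot: [-3.141, -0.001, 2.871]
ft_force: [0.5, 0.1, -1.6]
gripper_width: 0.018
grip_force: 3.0
time_s: 19.98
tool_pos: [0.5411, 0.329, 0.1864]
tool_rot: [3.141, 0.001, 2.871]
ft_force: [0.2, -1.0, -1.4]
gripper_width: 0.0182
grip_force: 15.0
  0 ==========-:::::::::::::::::::::::::::::::::::......
  8 ===========++::::::::::::::::--:::::::..............
 16 ===============:::::::::-:::::...............::::::.
 24 ===================::::......:......................
 32 ====================-....................::::::::...
 40 =====================--....::::::::::...........::::
 48 =========================.....................::::::
 56 ============================.......:::::::::::::::::
 64 ==============================.....:::::::::::::::::
 72 ======================+==========-::::::::::::::::::
 80 =================================++:::::::::::::::::
 88 =================================++++--:::::::::::::
 96 ==================+==============++++++=-:::::::::::
104 ==================+++=++==+====++++++++===-:::::::::
112 ====
[... 203 characters left out ...]
*rr*rr*r******r*
144 *rr*rrrrrrrrrrrr#rrrr***+*****+rrrr#rr*rr***rrr***r*
152 *rrr*rrr*#*rrrrr##*rrrrrrrrrrrr*r*r#*r*r*rrrr*rrr**r
160 =##################################################*
168 ==+############*##=======+++=+++++###############*==
176 ====##############=======+++====++##############====
184 =====+############=====++=+===++++############+=====
192 ======================+++=====+++++=================
200 ==================+====+==+++=++=-==================
208 ==================+===+++=+=...:..==================
216 =================++==:.:...::..:..-=================
224 ============----=-.....:..........-==============-:.
232 ============++++:=:....::..:......-=::::-=======-:::
```

```bash
python3 -m inch '[{"hand":10,"delta_pos":[27,-17,-22],"turn":0},{"hand":10,"delta_pos":[27,-17,-22],"turn":0},{"hand":10,"delta_pos":[27,-17,-22],"turn":0},{"hand":10,"delta_pos":[-12,-43,0],"turn":0},{"hand":10,"delta_pos":[-12,-43,0],"turn":0},{"hand":10,"delta_pos":[-12,-43,0],"turn":0},{"hand":10,"delta_pos":[-12,-43,0],"turn":0},{"hand":10,"delta_pos":[-12,-43,0],"turn":0},{"hand":10,"delta_pos":[-12,-43,0],"turn":0},{"hand":10,"delta_pos":[-12,-43,0],"turn":0},{"hand":10,"delta_pos":[-12,-43,0],"turn":-0.163},{"hand":10,"delta_pos":[0,0,0],"turn":-0.163}]' 15
```

```text
time_s: 21.52
tool_pos: [0.4493, -0.0581, 0.2514]
tool_rot: [-3.141, -0.0, -3.084]
ft_force: [-0.8, 0.9, -2.4]
gripper_width: 0.0181
grip_force: 15.0
```

```bash
python3 -m inch '[{"hand":10,"delta_pos":[-35,-27,0],"turn":0},{"hand":10,"delta_pos":[-35,-28,0],"turn":0},{"hand":10,"delta_pos":[-36,-28,0],"turn":0},{"hand":10,"delta_pos":[-36,-27,10],"turn":0},{"hand":10,"delta_pos":[0,0,10],"turn":0},{"hand":10,"delta_pos":[0,0,0],"turn":0}]' 10
python3 -c "
from h import *
grab('wrist','w20')
s=r.read_state();print(s['tool_pos'],s['ft_force'],s['moment'])"; python3 asc.py w20 40 240 196 308|awk 'NR%2==1'
```

```text
time_s: 22.28
tool_pos: [0.5964, -0.1573, 0.2302]
tool_rot: [3.14, -0.003, -3.086]
ft_force: [-0.5, 0.0, -1.6]
gripper_width: 0.0178
grip_force: 10.0
[ 0.59662036 -0.15725685  0.23121244] [-0.00166226 -0.30283849 -1.14857028] [0.04006509 0.00947893 0.01574307]
 40 ::::::::::::::--:::::::-::-------::::::::::::::::::::::-
 48 ::::::::::::::::::::::::::::::::::::::---::::::::::-----
 56 ::::::::::::::::::::::::::::::::::::::::::::::::::::::::
 64 ::::::::::::::::::::::::::::::::::::::::::::::::::::::::
 72 ::::::::::::::::::::::.::::::::.:::-::---:::::::::::::::
 80 -                   ..::::.:::....::                    
 88 --------::::::::::::-.:::..::::..::-::::----::::::------
 96 =++=-=====-==-------=...:::::...:::-....................
104 rrrrrrrrrr+++++++++++:..::.::....:::....................
112 rrr+++r+++++++++++++=::::-::::::::::  ..................
120 rr+==========++===rr++-..........-+=+r=r+=========+=-...
128 rrr==========+====r++-...........::+r*=++============:..
136   :=========+r====rr++*=::....-:=++*rr===+========+==:..
144 --+=========r+====#r++++**=**=*++r==rr===++=======+===..
152 --+=======+r+=====#r++===========r==+#=====+=======r=r==
160 ---#############r########################**##*##**#r*===
168 --:-+###############-=====-::::::::-###############+====
176 :::=+=##############::::::::::::::::##############======
184 =====r=r###########*-::::::::::::::-############*rrrrrrr
192 =================+++:::::::.:::::::-+======++++=++=+=+++
200 :::::::::::::::::::-::..:::::::::::-=-=:::::::=:::::::-:
208 :::::::::::::::::::-:...:::.:-::::::=======:::::::::::::
216 ----:::::::::::::::=:...:::::-::::::======+---::::::::::
224 ----:::::::::::::===::::::::::::::::++++++=::::--:::::::
232 ::::::::::::::-----=:::::-:::-::::::=-----.   .....:...:
```

```bash
python3 -m inch '[{"hand":10,"delta_pos":[0,-3,20],"turn":0},{"hand":10,"delta_pos":[0,0,15],"turn":0},{"hand":10,"delta_pos":[0,0,10],"turn":0},{"hand":10,"delta_pos":[0,0,4],"turn":0},{"hand":10,"delta_pos":[0,0,0],"turn":0}]' 10
python3 -m inch '[{"hand":10,"delta_pos":[0,0,2],"turn":0},{"hand":10,"delta_pos":[0,0,2],"turn":0},{"hand":10,"delta_pos":[0,0,0],"turn":0}]' 10
```

```text
time_s: 22.95
tool_pos: [0.5976, -0.1608, 0.1827]
tool_rot: [-3.142, 0.0, -3.086]
ft_force: [0.4, 0.1, -1.7]
gripper_width: 0.0181
grip_force: 10.0
time_s: 23.32
tool_pos: [0.5975, -0.1608, 0.1785]
tool_rot: [3.142, -0.0, -3.086]
ft_force: [0.2, 0.2, -2.3]
gripper_width: 0.0176
grip_force: 10.0
```

```bash
python3 -m inch '[{"hand":10,"delta_pos":[0,0,2],"turn":0},{"hand":10,"delta_pos":[0,0,2],"turn":0}]' 10
python3 -m inch '[{"hand":10,"delta_pos":[0,0,1],"turn":0},{"hand":10,"delta_pos":[0,0,1],"turn":0}]' 10
python3 -c "
from h import *
s=r.read_state();print(s['ft_force'],s['moment'])"
```

```text
time_s: 23.58
tool_pos: [0.5989, -0.1611, 0.1759]
tool_rot: [-3.14, 0.004, -3.087]
ft_force: [4.9, 0.3, 8.0]
gripper_width: 0.0178
grip_force: 10.0
time_s: 23.82
tool_pos: [0.5997, -0.1611, 0.1746]
tool_rot: [-3.14, 0.006, -3.087]
ft_force: [6.4, 0.9, 9.5]
gripper_width: 0.0176
grip_force: 10.0
[6.35513383 0.87646328 9.45091447] [ 0.29378241 -1.12402994 -0.06973175]
```

```bash
python3 -m inch '[{"hand":10,"delta_pos":[1,0,-1],"turn":0},{"hand":10,"delta_pos":[1,0,-1],"turn":0},{"hand":10,"delta_pos":[0,0,0],"turn":0},{"hand":10,"delta_pos":[0,0,0],"turn":0}]' 3
python3 -c "
from h import *
grab('wrist','w21')
s=r.read_state();print(s['tool_pos'],s['ft_force'],s['moment'])"; python3 asc.py w21 70 220 196 308
```

```text
time_s: 24.32
tool_pos: [0.5956, -0.161, 0.1746]
tool_rot: [-3.141, 0.0, -3.086]
ft_force: [2.1, -0.4, 3.7]
gripper_width: 0.0179
grip_force: 3.0
[ 0.59561488 -0.16103789  0.17463351] [ 3.20772002 -0.74674397  3.45749767] [-0.05433468 -0.49323246  0.05128447]
 70 ::::::::::::::::-----:----------------------------------
 74  ..          .       ::::::::::.:::            . .......
 78                     .:.:-:::.:::.:::........  ..........
 82 .....................:::::::::::..::....................
 86 =-=-----------------=::::::-::::.::---==================
 90 =-::::::::::::::::::-.::::.::::..::---------------------
 94 ++-------------------::::::::::::::-....................
 98 =====================::.:::::::::::-....................
102 rrrrr+++++rr++rr+++++..::::::.:::::-....................
106 rrrrrrrrrrrrrrrrrrrr=::.::.::..:.::+....................
110 rrrrrrrrrrrrrrrrrrrr=:..:::::..:.::=....................
114 rrrrrrrrrrrrrrrrrrrr=:.::::::::::::-....................
118 rrrrrrrrrrr+r+++++++=:::--:::::::::-:...................
122 rrrrrrrrrrrrrrrr++++=::+-:::::-=+::-.......
[... 777 characters left out ...]
-=====*-=###############*====
178 -----r##############-::::-::::::-::-###############=====
182 ------##############::::::::-::::::-*#############======
186 -------############*-::::::::::::::-*############+======
190 :::::::-###########*-:::--::::::-::-*###########+=======
194 ++++::::::-:::-rrrrr:::::-:::::::::-++++++++++++========
198 ++++-----------rrrr+-:..:::.:::::-::+++++++++++=========
202 +++r++rrr=====rrrrr+:...::::::::::::*rrrrrrrrrr*r**r*rrr
206 ========++++++++++++:...:::::-:::---++++++++++++++==++++
210 +++=+===++++=====++=....:::.--:::--:+=++++++++++++++++++
214 ====+++:=====++=::-=::::::::--::--::===+++++++++++++++++
218 -::::::::::::::::::=::::::::--:::-::=+++++++=:::::::::::
```

```bash
python3 asc.py w21 56 84 226 280 | head -8; python3 -c "
from pred import *
from scipy.optimize import least_squares
for n,ob in(('w18',[11,142,196]),('w20',[76,118.5,158.5]),('w21',[72,124.5,165])):
  c=load(n)
  for wt in (1,0):
    ff=lambda p:np.r_[(pred(c,p[0],p[2],p[1])[[0,2,3]]-ob)*[wt,1,1],(p[2]+.002)*500,(p[1]-.004)*500]
    s=least_squares(ff,[.6,.004,-.002]);print(n,wt,np.degrees(s.x[0]),s.x[1:],s.fun)
"
```

```text
56 :::::::::::::::::::::::::::
 60 :::::::::::::::::::::::::::
 64 ::::::::::::::::::::::-::::
 68 :::::::::::::::::::::::::::
 72 ........                   
 76       :::-:::::::::::      
 80 ......::::::::::::.::......
w18 1 -5.578659090846864 [0.00522356 0.00106147] [ 0.30085418 -1.06340291  1.1567461   1.53073597  0.61177923]
w18 0 -0.1115678439060686 [ 0.00488686 -0.00283206] [ 0.         -0.59587323  0.57370477 -0.41603151  0.44343108]
w20 1 37.34151477348458 [0.00403566 0.00068743] [-0.45099448  1.47565848 -0.64417274  1.34371282  0.01783247]
w20 0 33.72533953664062 [0.00440999 0.00033933] [-0.          0.08598846  0.22828333  1.16966291  0.20499713]
w21 1 33.11065928525178 [ 0.00401013 -0.00286424] [ 0.10692473 -0.42552606  0.20255757 -0.43212006  0.00506478]
w21 0 34.22981331747856 [ 0.00384828 -0.00283688] [ 0.         -0.04328768 -0.06923373 -0.41844005 -0.07586082]
```

```bash
cat > fit.py <<'E'
from pred import *
import sys
from scipy.optimize import least_squares
# measure fence top edges from wrist picture, print strip, fit angle
def fit(n,ob,yg=-.002,zc=.004):
    c=load(n)
    ff=lambda p:np.r_[(pred(c,p[0],p[2],p[1])[[2,3]]-ob),(p[2]-yg)*500,(p[1]-zc)*500]
    s=least_squares(ff,[.7,zc,yg]); return np.degrees(s.x[0]),s.x[1:],pred(c,s.x[0],s.x[2],s.x[1])[0]
if __name__=='__main__': print(fit(sys.argv[1],[float(sys.argv[2]),float(sys.argv[3])]))
E
python3 -m inch '[{"hand":10,"delta_pos":[0,0,-8],"turn":0},{"hand":10,"delta_pos":[0,0,-8],"turn":0},{"hand":10,"delta_pos":[0,0,0],"turn":0}]' 10
python3 -m inch '[{"hand":10,"delta_pos":[0,0,-3],"turn":0}]' 3
python3 -m inch '[{"hand":10,"delta_pos":[0,0,0],"turn":0}]' 10
python3 -c "
from h import *
from asc import asc
c=grab('wrist','w22')
asc(c['color'],66,220,206,300)"
```

```text
time_s: 24.75
tool_pos: [0.5956, -0.161, 0.1912]
tool_rot: [-3.141, 0.0, -3.086]
ft_force: [0.4, -0.4, -2.0]
gripper_width: 0.0181
grip_force: 10.0
time_s: 24.88
tool_pos: [0.5953, -0.1608, 0.1933]
tool_rot: [3.141, -0.001, -3.086]
ft_force: [0.8, 1.0, -1.7]
gripper_width: 0.0182
grip_force: 3.0
time_s: 25.0
tool_pos: [0.5955, -0.1609, 0.1936]
tool_rot: [-3.142, -0.0, -3.086]
ft_force: [-0.4, 0.3, -1.9]
gripper_width: 0.0178
grip_force: 10.0
 66 :::::::::::::::::::::::::::::::::::::::::::::::
 70 ::::::::::::::::::::::::::::::::::------:-:::::
 74                 ..............                 
 78                 :::-:::.:::::::              ..
 82 ................:::::::::::..::................
 86 ===============-:::::::::::.::-================
 90 :::::::::::::::-.::::.::::..::-----------------
 94 ----------------:::::.::::::::-................
 98 ================:..::::::::::::................
102 rrr+rrrr+rr+r++=...:::::.:::::-................
106 rrrrrrrrrrrrrrr+:::::.::.::.::-................
110 rrrrrrrrrrrrrrr=:..:::::....::=................
114 rrrrrrrr+rrrrrr+::::-:-:::
[... 673 characters left out ...]
########################
170 ###############################################
174 ###############=---=+===+=----=###############*
178 r##############-::::-:::::::::-###############=
182 -##############::::::::-:::::::##############+=
186 :-#############-::::::::::::::-*############+==
190 =:-###########*-::::-:::::::::-*###########+===
194 ------------rr+:::::::.::::::::+++++r+r++r=====
198 ==+++++++++++++-:..:::.::::::::++++++++++===+++
202 =======++=++++=:::.::::::::::::=+++++++++++++++
206 +++++++++======::..:::::-:::---+=+++=++++++++++
210 ::::::::::::::-::...:::--:::-::+=++++++=:-===-:
214 ::::::::::::::-:..:::::--:::-::=+++++++::::::::
218 :::::::::-----=:.::::::--:::-::====++++::::::::
```

```bash
python3 -m inch '[{"hand":10,"delta_pos":[0,0,-3],"turn":0},{"hand":10,"delta_pos":[0,0,-3],"turn":0}]' 3
python3 -m inch '[{"hand":10,"delta_pos":[0,0,0],"turn":0}]' 10
python3 -c "
from h import *
from asc import asc
c=grab('wrist','w23')
asc(c['color'],66,220,206,300)"
```

```text
time_s: 25.3
tool_pos: [0.5956, -0.161, 0.1998]
tool_rot: [-3.142, -0.0, -3.086]
ft_force: [0.8, -0.4, -1.2]
gripper_width: 0.0179
grip_force: 3.0
time_s: 25.42
tool_pos: [0.5957, -0.161, 0.1999]
tool_rot: [-3.141, 0.0, -3.086]
ft_force: [0.2, 0.8, -1.2]
gripper_width: 0.0178
grip_force: 10.0
 66 :::::::::::::::::::::::::::::::::::::::::::::::
 70 :::::::::::::::::::::::::::::::::::::::::::::::
 74 .               ....                           
 78                 :::-:::.::::::.               .
 82 ................:::::::::::..::................
 86 ===============-::::::::::::::-================
 90 ::::::::::::::::.::::.::::..::-----------------
 94 ----------------:::::.::::::::-................
 98 ================::.:::::::::::-................
102 rrrr+++rrrr++++=..::::::.:::::-................
106 rrrrrrrrrrrrrrr=::.::.::..:.::=................
110 rrrrrrrrrrrrrrr+:..:::::....::-................
114 rrrrrrrrrrr++++=...:::::::::::-................
118 rrrr+++++++++++=:::--:::::::::-................
122 rrrrr+r+r++++++=::+-:::::-=+::-................
126 ========rr===rr++-....
[... 521 characters left out ...]
##r#####################
170 ###################r###########################
174 ###############===-------------###############*
178 r##############-:::::::::::-::-###############=
182 -##############::::::::-:::::::##############==
186 +-#############-::::::::::::::-*############+==
190 =--###########*-::::-:::::::::-*###########*===
194 r+*rrrrrrrrr**+:::::::.::::::::++++++++*+++****
198 =====++++++++++-::.:::.:::::::-++++++++++++===+
202 ======++=======::..::::::::::::++++++++++++++++
206 ====-=======::=::..:::::-:::---==++++++++++++=+
210 ::::::::::::::-:....:::--:::-::=+++++++::::::::
214 ::::::::::::---:...::::--:::-::====++++::::::::
218 ::::::::::::::-:.::::::--:::-::=++=++=-::::::::
```

```bash
python3 -m inch '[{"hand":10,"delta_pos":[0,0,-10],"turn":0},{"hand":10,"delta_pos":[0,0,-10],"turn":0}]' 3
python3 -m inch '[{"hand":10,"delta_pos":[0,0,0],"turn":0}]' 10
python3 -c "
from h import *
from asc import asc
c=grab('wrist','w24')
asc(c['color'],66,220,206,300)"
```

```text
time_s: 25.72
tool_pos: [0.5957, -0.161, 0.2205]
tool_rot: [-3.141, 0.0, -3.086]
ft_force: [-0.3, 0.7, -2.1]
gripper_width: 0.0182
grip_force: 3.0
time_s: 25.85
tool_pos: [0.596, -0.1611, 0.2209]
tool_rot: [-3.141, 0.002, -3.086]
ft_force: [-0.2, 0.1, -1.6]
gripper_width: 0.0181
grip_force: 10.0
 66 :::::::::::::::::::::::::::::::::::::::::::::::
 70 :::::::::::::::::::::::::::::::::::::::::::::::
 74 :::............................................
 78                 :::-::::::.:::.                
 82 ................:.:::::::::..::................
 86 ================:::::::::::..:=================
 90 :::::::::::::::::::::.::::..::-----------------
 94 +---------------:::::.:::::.:::................
 98 ===============-::.:::.:.::::::................
102 rrrrr+rr+r+++++=:..:::::...:::-................
106 rrrrrrrrrrrrrr+=.:.::.::.::.::-................
110 rrrrrrrrrrrr++r=::.::.::....::-................
114 +++++++++++++++=:..::::::::::::................
118 rrrr++++++++++++::::-:::::::::-................
122 rrrrrrrrr+r+++++::=-:.::::=+::-................
126 =-======+r===rr++-.
[... 524 characters left out ...]
*r######################
170 ###############################################
174 ###############=======+++======###############*
178 ###############-::::::::::::::-##############*=
182 +##############::::::::::::::::##############==
186 ==#############-:::::::::::::::#############rrr
190 ==+###########*-::::-:::::::::-*###########*+++
194 ===+***********:::::::::::::::-+**********++=++
198 ==++++++++=====::..:::.::::::::+=++==++++++++++
202 ::::::::::::::-::..::::::::::::=::-=:::::::=:::
206 ::::::::::::::-:...:::::-:::--:=-:::=-:::::::::
210 ::::::::::::::-::...::.:-:::-::====+==:::::::::
214 :::::::::::::::::..::::--:::-::=++++++=::::----
218 ---:::::::::::-:.::::::--:::-::=======-----::::
```

```bash
python3 -m inch '[{"hand":10,"delta_pos":[0,0,0],"turn":0},{"hand":10,"delta_pos":[0,0,-22],"turn":0},{"hand":10,"delta_pos":[0,0,-22],"turn":0}]' 3
python3 -m inch '[{"hand":10,"delta_pos":[0,0,0],"turn":0}]' 10
python3 -c "
from h import *
from asc import asc
c=grab('wrist','w25')
asc(c['color'],66,220,206,300)"|awk 'NR%2==0'
```

```text
time_s: 26.28
tool_pos: [0.5954, -0.1609, 0.2636]
tool_rot: [3.141, -0.001, -3.086]
ft_force: [0.1, -0.4, -1.9]
gripper_width: 0.0182
grip_force: 3.0
time_s: 26.4
tool_pos: [0.5961, -0.1611, 0.2646]
tool_rot: [-3.141, 0.002, -3.086]
ft_force: [0.2, -0.5, -1.7]
gripper_width: 0.0181
grip_force: 10.0
 70 :::::::::::::::::::::::::::::::::::::::::::::::
 78            ..       .                          
 86 :::::::::-------:.:::::.::...:=----------------
 94 ++=+------------:.:::.::::..:::................
102 r++++++++++++=+=:..:...:.::::::................
110 ++++++++++++++==:..::.::..:.:::       .........
118 ++++++++++++====::::::--:::::::      ..........
126 rrrrrrrrrrrrrr=r+-..........-++..=+============
134 =========+===rr=-............:+rr==============
142 ========r====rr++++::....::=*=+**============+=
150 =======r+====rr=++=*+=*+=++=r==rr===++=======+=
158 ======rr+====rr++===========+==+r=============+
166 ###############r*rrrrr*rrrr#############*######
174 ###############++=++++++++**+++###############*
182 +##############::::::::::::::::##############++
190 ::=############-::::::....:::::############*-==
198 ::::::::::::::-::::.::.::::::::-:::::::::::::::
206 --::::::::::::-::...::.::::::::=::::::---::::::
214 ---:::::::::::-:...:::::-::::::=+++++=:::---:::
```

```bash
python3 -m inch '[{"hand":10,"delta_pos":[-14,0,25],"turn":0},{"hand":10,"delta_pos":[0,0,25],"turn":0},{"hand":10,"delta_pos":[0,0,20],"turn":0},{"hand":10,"delta_pos":[0,0,12],"turn":0},{"hand":10,"delta_pos":[0,0,3],"turn":0},{"hand":10,"delta_pos":[0,0,0],"turn":0}]' 10
python3 -c "
from h import *
from asc import asc
c=grab('wrist','w26')
asc(c['color'],66,220,206,300)
s=r.read_state();print(s['ft_force'],s['moment'])"
```

```text
time_s: 27.2
tool_pos: [0.6097, -0.1602, 0.1788]
tool_rot: [-3.141, 0.0, -3.086]
ft_force: [0.9, -0.1, -1.4]
gripper_width: 0.0182
grip_force: 10.0
 66 ===============================================
 70 ::::::::::::::::::::::::--------------------:::
 74 --------------------:..........................
 78 =======-------------:..........................
 82 ================::::::::::.::::................
 86 r+rrrr+++++++++r:.:::::::::.:::................
 90 rrrrrrrrrrr+++++:::::::::::.:::................
 94 rrrrrrrrrrrrr+r+::::::::::..:::........... .   
 98 rrr+r++++++++++=:::::.:::::.:::...........   ..
102 r++++++++++++++=::.::::::::::::................
106 +r+++++++++++++=:..:::::.:::::=................
110 rrrr+++++++++++=::::::::.::.:::................
114 rrrrrrrrrrrrrr+=::::::::..:.:::................
118 rrrrrrrrrrrrrrr=::::-:--:::::::................
122 :::::::::::::::-::+-::::::++:::................
126 =============-:=+-.......:::++r-:==============
130 ========++===r=+=:...........-++*=++=========+=
134 ========++===rr+-:...........-+r*+r+===========
138 ========r+==
[... 451 characters left out ...]

174 ###############++++++++**++++++###############*
178 r##############-::::-::::::::--##############*=
182 -##############::::::::-:::::::##############==
186 +r#############-::::::::::::::-#############***
190 ==*############-::::-:::::::::-############*==+
194 ===############:::::::.:::::::-############++=+
198 ++++++++======+-::::::.:::::::-+==+++==++++++++
202 ::::::::::::::-:::::::::::::::-+==+++++=-======
206 :::::::::::::-+:::.:::::-:::-:-++++++++-:::::::
210 ::::::::::----=::...::.:-:::-::======+=::::::::
214 ::::::::::::::-::.:::::--:::-::=+++=+++=:::::::
218 ::::::::::::::::.::::::--:::-::+=+===++=:------
[ 0.43796792 -0.99668133 -2.47695687] [-0.0005246  -0.07690343 -0.00871742]
```

```bash
python3 -c "
from pred import *
from scipy.optimize import least_squares
for n,ob in(('w25',[82,126,165]),('w26',[80.5,124.5,164.5])):
    c=load(n)
    ff=lambda p:np.r_[(pred(c,p[0],p[2],p[1])[[0,2,3]]-ob),(p[2]+.002)*300,(p[1]-.004)*300]
    s=least_squares(ff,[.6,.004,-.002]);p=s.x;print(n,np.degrees(p[0]),p[1:],s.fun)
    th,zc,yg=p; t=r.read_state()['tool_pos']
    for nm,y,z in(('pin end under',-.115,.017),('face under',-.0715,.017),('fence corner',-.0715,0)):
        a,b=y-yg,z-.026; print(nm,'X,Z from arris .5559/.1095:',(t[0]-.5559)+a*np.cos(th)-b*np.sin(th), t[2]-zc-.1095+a*np.sin(th)+b*np.cos(th))
"
```

```text
w25 38.21964071426209 [ 0.00330521 -0.00290793] [-0.15306376  0.49083663 -0.3797204  -0.27237967 -0.20843676]
pin end under X,Z from arris .5559/.1095: -0.028585731537539696 -0.010066675981305019
face under X,Z from arris .5559/.1095: 0.005589819855931473 0.016845806010369606
fence corner X,Z from arris .5559/.1095: 0.016107341553827304 0.0034898433968291523
w26 37.74329826757644 [ 0.00297428 -0.00237969] [-0.28517415  0.92749046 -0.65512805 -0.11390802 -0.30771526]
pin end under X,Z from arris .5559/.1095: -0.02963591758764368 -0.009370608222209125
face under X,Z from arris .5559/.1095: 0.004762193643823269 0.017256820187376887
fence corner X,Z from arris .5559/.1095: 0.015168315091247685 0.0038138801658840586
```

```bash
python3 -m inch '[{"hand":10,"delta_pos":[0,0,5],"turn":0},{"hand":10,"delta_pos":[0,0,5],"turn":0},{"hand":10,"delta_pos":[0,0,0],"turn":0}]' 10
python3 -m inch '[{"hand":10,"delta_pos":[2,0,0],"turn":0},{"hand":10,"delta_pos":[2,0,0],"turn":0},{"hand":10,"delta_pos":[2,0,0],"turn":0}]' 4
python3 -m inch '[{"hand":10,"delta_pos":[2,0,0],"turn":0},{"hand":10,"delta_pos":[1,0,0],"turn":0}]' 3
```

```text
time_s: 27.62
tool_pos: [0.6093, -0.1601, 0.1682]
tool_rot: [3.141, -0.001, -3.086]
ft_force: [0.6, -0.9, -1.5]
gripper_width: 0.0181
grip_force: 10.0
time_s: 28.0
tool_pos: [0.6034, -0.1605, 0.1687]
tool_rot: [-3.142, 0.0, -3.086]
ft_force: [0.1, -0.1, -1.8]
gripper_width: 0.0177
grip_force: 4.0
time_s: 28.25
tool_pos: [0.6009, -0.1607, 0.1691]
tool_rot: [-3.141, 0.001, -3.086]
ft_force: [2.6, -0.2, 2.0]
gripper_width: 0.0183
grip_force: 3.0
```

```bash
python3 -m inch '[{"hand":10,"delta_pos":[1,0,-0.5],"turn":0},{"hand":10,"delta_pos":[1,0,-0.5],"turn":0},{"hand":10,"delta_pos":[1,0,-0.5],"turn":0},{"hand":10,"delta_pos":[1,0,-0.5],"turn":0}]' 3
python3 -c "
from h import *
from asc import asc
c=grab('wrist','w27')
asc(c['color'],66,220,206,300)
s=r.read_state();print(s['ft_force'],s['moment'])"
```

```text
time_s: 28.75
tool_pos: [0.5967, -0.1609, 0.1708]
tool_rot: [-3.141, 0.0, -3.086]
ft_force: [2.0, 0.2, 3.1]
gripper_width: 0.018
grip_force: 3.0
 66 ::::::::::::::::::::::::::::::::-::::::::::::::
 70 :::::::::::.......................:............
 74                                          ......
 78 ........................................ ......
 82 ::::::::::::::::-------------------------------
 86 ::::::::::::::::-::-::::::::::---------------::
 90 -----------::::-::::::::::::::-:::::::::::.....
 94 ---------------=::::::::::::::-................
 98 ================::::::::::.::::................
102 rrrrrrrrrrr+r+rr:::::::::::::::................
106 rrrrrrrrrrrrrrrr::::::::::::::-................
110 rrrrrrrrrrrrrrrr:::::::::::::--................
114 rrrrrrrrrrrrr+r+:::::::::::::::................
118 rr+r+r++++++++++:::::-:-:::::-:................
122 rrrrrrr++r+r+++=:::--+==+--:--=................
126 rrrrrrrrrrrrrrr=:--:::::::::=--................
130 =========r+==rrr+::........::+r+r+rr+=======+r=
134 ========+r===rr==............-+rr+rr===+=====+=
138 ========rr===rr
[... 445 characters left out ...]
###
174 ############r#################################*
178 ###############-::::-::::::----###############=
182 -##############-:::--:------::-##############+=
186 -r#############-::::::::::::::-#############*==
190 ::r############-::::-::::::-::-#############+==
194 ::-############-::::-:.:::::::-############+===
198 ---+******#####-::::::.:::::::-###########*-===
202 ==========rrrrr-:::::::::::-::-*rrrrrrrrrrrrrrr
206 ==+++++++++++++-::::::::::::---++++++++++++++==
210 ==++++++===++++:::.:::::-:::---++++++++++++++++
214 +=====++++==-==-:::::::---:--::+==+++++++++++++
218 :::::::::::::-+-::::-::--::--::=+++++++=:::-:::
[2.5430423  0.03720946 3.39233372] [ 0.06854355 -0.44790288  0.04127136]
```

```bash
python3 -m inch '[{"hand":10,"delta_pos":[1,0,-0.5],"turn":0},{"hand":10,"delta_pos":[1,0,-0.5],"turn":0},{"hand":10,"delta_pos":[1,0,-0.5],"turn":0},{"hand":10,"delta_pos":[0,0,0],"turn":0}]' 3
cat > look.py <<'E'
from pred import *
from asc import asc
import sys
from scipy.optimize import least_squares
def fit(n,ob):
    c=load(n); ff=lambda p:np.r_[(pred(c,p[0],p[2],p[1])[[0,2,3]]-ob),(p[2]+.002)*300,(p[1]-.004)*300]
    s=least_squares(ff,[.6,.004,-.002]);p=s.x;print(n,np.degrees(p[0]),p[1:],s.fun)
if len(sys.argv)>2: fit(sys.argv[1],[float(x) for x in sys.argv[2:5]])
else:
    c=grab('wrist',sys.argv[1]);asc(c['color'],74,176,214,270,3)
    s=r.read_state();print(s['tool_pos'],s['ft_force'],s['moment'])
E
python3 look.py w28; python3 look.py w27 86 128.5 165
```

```text
time_s: 29.3
tool_pos: [0.5933, -0.1611, 0.1719]
tool_rot: [3.141, -0.001, -3.086]
ft_force: [0.6, 0.1, 2.0]
gripper_width: 0.018
grip_force: 3.0
 74 ::..........................
 77                             
 80                             
 83 ............................
 86 ............................
 89 --------------------------==
 92 ::::::::::::-::-:::::::::---
 95 ------------:::--::::::::-.:
 98 ------------:::::::::::::-..
101 ============::::::-:::::::..
104 ===========+:::::::::::::::.
107 rrrrrrrrrrrr:::::::::::::::.
110 rrrrrrrrrrrr:::::::::::::--.
113 rrrrrrrrrrrr-::::::::::::--.
116 rrrrrrrrrrrr::::::::::::---.
119 rrrrrrrrrrrr--::-::-:::::::.
122 +r+rrrrr+r+r-:::-::-:::::-:.
125 rrrrrr+r++rr-:---::::-=---:.
128 rrrrr+rrrr++--::::::::::+-=.
131 ==+rrrrrrrrr+-:::...:::::+r.
134 =====rr==rr+=::.........:=+r
137 =====r+==r*=-:..........:-+r
140 ====+r+==r*=+-..........:++r
143 ====rr+==r*====.:....:.===+r
146 ===+rr+==r#r=+===-=-:===*=+r
149 ===+r+===r*r++=++=*+=++=++rr
152 ===rrrr==rrrr++*+=++=+++**+r
155 =rrrrrr=+rrrrr+++=*+=*+++==r
158 ++rrrr++rrr+r+==rrr++===r==r
161 =rrrr++++rrrrr==++==+===r=+r
164 rrrrrrr+rrr++r+r==+=======rr
167 ###rr######rrrrrrrrrrr##r###
170 ##r#########rr*r*rr*r**#####
173 ##################r#########
[ 0.5933191  -0.16105537  0.17193331] [ 0.56912464 -0.55920409  2.30477161] [-0.02590133 -0.11982922  0.0366889 ]
w27 40.058026064492445 [ 0.00394189 -0.00341852] [ 0.08958516 -0.29218573  0.12743037 -0.42555458 -0.01743191]
```

```bash
python3 look.py w28 91 132 166; python3 -m inch '[{"hand":10,"delta_pos":[0.6,0,0.3],"turn":0},{"hand":10,"delta_pos":[0.6,0,0.3],"turn":0},{"hand":10,"delta_pos":[0,0,0],"turn":0}]' 3
python3 look.py w29 | awk 'NR<10||NR>16'
```

```text
w28 42.152649507219245 [ 0.00436905 -0.0044079 ] [ 0.34902119 -1.09600051  0.60914062 -0.72237058  0.11071478]
time_s: 29.72
tool_pos: [0.5925, -0.1611, 0.1716]
tool_rot: [-3.141, 0.0, -3.086]
ft_force: [1.4, -0.4, 4.5]
gripper_width: 0.0184
grip_force: 3.0
 74 ----------------------------
 77                             
 80                             
 83 ............................
 86 ............................
 89 ============================
 92 ::::::::::::-:--:::::::::---
 95 ::::::::::::-::--::::::::---
 98 -------------:::::::::::::..
122 r+rr++++r++r-::::::-::::--:.
125 rr++r+rr+++r-:::-==-=:-:---.
128 rrrrrrr++++r::-::::::::=---.
131 rrrrrrrrrrrr==::::::::::-+=.
134 ====+rr==rrr-:::.......::=+=
137 =====r+==r*==:..........:-+r
140 ====+r+==rr==-..........:==r
143 ====rr+==rr===-......:.-=++r
146 ====rr===r*+=+=--:::.--=+=+r
149 ===+rr===rrr++=++-*+-**=++rr
152 ===rr++=+rrr+++*+=*+=++=++=r
155 +rrrrrrr+rrrrr=*+=*+=*++rr=r
158 ++rrrr++rrrrrr=+++rr+r+=r==r
161 +rrrr+++rrrrr+==+r+=+===r==r
164 +rrrr+r+rrrrrr++=++=====rrrr
167 rr#*r*#####rrrrrrrrrrrrrrrr#
170 ######################r##r##
173 ##################r#########
[ 0.59250092 -0.16110754  0.17162748] [ 2.23313595 -0.18144076  4.39132316] [ 0.0165869  -0.41439191  0.00050052]
```

```bash
python3 -m inch '[{"hand":10,"delta_pos":[1,0,-0.5],"turn":0},{"hand":10,"delta_pos":[1,0,-0.5],"turn":0},{"hand":10,"delta_pos":[0,0,0],"turn":0}]' 3
python3 look.py w30 | awk 'NR<10||NR>16'
```

```text
time_s: 30.15
tool_pos: [0.5901, -0.1612, 0.1723]
tool_rot: [3.141, -0.001, -3.086]
ft_force: [0.7, -0.6, 1.6]
gripper_width: 0.0182
grip_force: 3.0
 74 ::::::::::::::::::::::::::::
 77 ----------------------------
 80                             
 83                             
 86 ............................
 89 ............................
 92 ===========================+
 95 :::::::::::::::::::::::::---
 98 ::::::::::::-::--::::::::---
122 rrrrrrrrrrrr::::::::::::--:.
125 rrrrr++r++rr--::-::-::::--:.
128 rrrrr+rrrr+r-:-=::::::==--:.
131 rrrr+rr+rr+r-=::::::::::+=:.
134 rrrrrrrrrrrr+:::::.::::::+r.
137 =====rr==rr==::........::==+
140 =====r+==r*+=-.:........-=+*
143 ====+r+==r*=+-:........:-+=r
146 ====rr+=+r*+=++::....::+==+r
149 ===+rr=+=r*+=+=++-+=-*+=+++r
152 ===+rr+==rrr++=+==++=++=++rr
155 +++rrrrr+r#rrr=++=*+=+++*r+r
158 ++rrrrr+rr#rrr+rr=*+=#r+r==r
161 +rrrrr++rr#rr++=+r+++==+r==r
164 +rrrr++++rrrrr==+++=++rrrrrr
167 rrrrrrrrr*#rrrrr+++=+rrrrrrr
170 ###rr*#*####rrrrrrrrrr#r####
173 #r####r#########r##r########
[ 0.5900996  -0.16122855  0.17228414] [ 1.73335133 -0.85276008  2.59612587] [-0.08616871 -0.22753629  0.01583357]
```

```bash
python3 look.py w30 94 135.5 169; python3 -m inch '[{"hand":10,"delta_pos":[1,0,-0.5],"turn":0},{"hand":10,"delta_pos":[1,0,-0.5],"turn":0},{"hand":10,"delta_pos":[0,0,0],"turn":0}]' 3
python3 look.py w31 | awk 'NR<12||NR>16'
```

```text
w30 42.66441820765926 [ 0.00423411 -0.00622226] [ 0.46821875 -1.48775537  0.78016137 -1.26667848  0.07023411]
time_s: 30.58
tool_pos: [0.5881, -0.1613, 0.1733]
tool_rot: [3.141, -0.001, -3.086]
ft_force: [0.6, 0.0, -0.9]
gripper_width: 0.0181
grip_force: 3.0
 74 :::::::::::::::::::::---:::-
 77 ::::::::::::::::::::::::::::
 80 -------==:::::::::::::......
 83     .          .            
 86                             
 89 ............................
 92 ............................
 95 ==========================+=
 98 :::::::::::::::::::---------
101 :--::-::::::-::--:::::::-=--
104 -------------::--:-::::::-..
122 rrrrrrrrrrrr-::-----::::--..
125 rrrrrrrrrrrr--:--:--::----..
128 rrrrrrrrrrrr-::---::-:-:--:.
131 rrrrrrrrrrrr---::::::::-=-:.
134 rrrrrrrrrrrr==::::::::::-=:.
137 =====rr++rr+=-:::...:::::=+=
140 =====rr++r#+--..........-=+*
143 =====rr=+r#==-:........:-++#
146 ====+r+=+r#+==+::....::+==+*
149 ===+rr++=r#r===++-+=:++=+++r
152 ===+rr+==r#r+==+=-++=++=++rr
155 +r+rrrrrrr#rr+++==++=++=+*rr
158 +rrrrrr++r#rrr++*=*+=**+r==r
161 ++rrrrr+rr#rrr++rrr+++++r=+r
164 +rrrrr+rrr#rrr==rr+=+++rrrrr
167 rrrrrrrrrr#rrrrr+++=+rrrrrrr
170 **#*r##**###rrrrrr*rrr***r*#
173 #**#*####*##rrr####r##*rr###
[ 0.5880762  -0.16127653  0.17325389] [ 0.90163606 -0.3315568  -1.77273982] [-0.07278672 -0.04431771  0.00939209]
```

```bash
python3 look.py w31 97 136.5 170;  python3 -m inch '[{"hand":10,"delta_pos":[0,0,1],"turn":0},{"hand":10,"delta_pos":[0,0,1],"turn":0},{"hand":10,"delta_pos":[0,0,0],"turn":0}]' 3
python3 look.py w32 | awk 'NR<12||NR>16'
```

```text
w31 43.994261507254635 [ 0.00375188 -0.00653908] [ 0.35880761 -1.11722547  0.50303657 -1.36172351 -0.07443515]
time_s: 31.0
tool_pos: [0.5887, -0.1613, 0.1718]
tool_rot: [-3.141, 0.001, -3.086]
ft_force: [1.8, 0.3, 4.1]
gripper_width: 0.0181
grip_force: 3.0
 74 ::::::::::::::::::::::---::-
 77 ::::::::::::::::--:::-------
 80 ........                    
 83     .                       
 86                 .    .......
 89 ............................
 92 ............................
 95 --------------------------==
 98 ::::::::::::-============---
101 -------------::--::::::::-..
104 ------------=::-:::::::::-..
122 rrrrrrrrrrrr::::::::::::---.
125 rrrrrrrrrrrr--:--:--::::--:.
128 rrrrrr++r+rr-:::-=:-=-::--:.
131 rrrrr+rrrrrr-:-::::::::=--:.
134 rrrrrrrrrrrr==::::::::::==+.
137 ====+rr+++rr=::::...:::::=+-
140 =====rr=+r#==::.........:-=r
143 =====rr=+r#+=-..........:==r
146 ====+r+=+r#+=--........-==+r
149 =++=rr+==r*+===--::::-==+=+r
152 =++rrrrr+r#r++=++-++-*+=+=rr
155 +++rrrrrrr#rr+=+=-*+=++=*+rr
158 +rrrrrrr+r#rrr=++=++=+++r==r
161 ++rrrrr+rr#rrr=+r=rr==++r+rr
164 +rrrrr++rr#rrr+=+r+=++=+rrrr
167 rrrrr+rrrrrrrr++++r=++rrrrrr
170 **#*###**##rrrrrrrrrrrrr####
173 #*r*##########r####rrr######
[ 0.5886733  -0.16131189  0.17178908] [1.89878059 0.70497039 3.82757746] [ 0.17909554 -0.35654533 -0.04367206]
```

```bash
python3 -m inch '[{"hand":10,"delta_pos":[1,0,-0.3],"turn":0},{"hand":10,"delta_pos":[1,0,-0.3],"turn":0},{"hand":10,"delta_pos":[0,0,0],"turn":0}]' 3
python3 -m inch '[{"hand":10,"delta_pos":[1,0,-0.3],"turn":0},{"hand":10,"delta_pos":[1,0,-0.3],"turn":0},{"hand":10,"delta_pos":[0,0,0],"turn":0}]' 3
python3 look.py w33 | awk 'NR<12||NR>18'
```

```text
time_s: 31.42
tool_pos: [0.5864, -0.1614, 0.1722]
tool_rot: [3.142, 0.0, -3.086]
ft_force: [2.2, 0.2, 3.6]
gripper_width: 0.0179
grip_force: 3.0
time_s: 31.8
tool_pos: [0.5843, -0.1616, 0.1727]
tool_rot: [3.142, -0.0, -3.086]
ft_force: [1.9, 0.3, 3.1]
gripper_width: 0.0178
grip_force: 3.0
 74 ::::::::::::::::::::::::::::
 77 ::::::::::::::::::::::::::::
 80 ::::::::::::::::::::::::-::-
 83 ---::-----------------------
 86                             
 89                             
 92 ............................
 95 ............................
 98 :::::::---------::::-------:
101 ------------------------====
104 :::::::::::::::::::---------
128 rrrrrrrrrrrr=::-----:-::--..
131 rrrrrr+rrrr+=-:------:----..
134 rrrr+rr+r+rr---=:::::--=--:.
137 rrrrrr+rr+rr==::::::::::==:.
140 rrrrrrrrrrrr=-:::::::::::=-.
143 ===+=rr++rr==::......::::=+*
146 =====rr++r*+==:...:....::==*
149 =====rrr+r#+=-=::....:.--=+*
152 +rrrrrrrrr#+===-=---:===+=+r
155 ++rrrrrrrr#r+==+=-++-++=*+*r
158 r+rrrrrrrr#rr==++-++=++=++rr
161 rrrrrrrrrr#rrrr++=++=++=rrrr
164 r+rrrrr+rr#rrr+rr=rr=++rrrrr
167 +rrrrrrrrr#rrr+=rrr+r++rrrrr
170 rrrrrrrrrr#rrrrrrrrrrrrrrrrr
173 r**rrrr**##rrrrrr*##rrrrrrr#
[ 0.5842658  -0.16156429  0.17264151] [1.51478403 1.57163645 2.62073028] [ 0.21651067 -0.32977248  0.01831412]
```

```bash
python3 look.py w33 103 141.5 173.5; python3 asc.py w33 98 110 214 270; python3 -c "
from h import *
s=r.read_state();print(s['ft_force'])
import cv2
c=load('w33')['color']
for u in(222,230,246,254): 
  l=cv2.cvtColor(c,cv2.COLOR_RGB2LAB)[90:180,u,0].astype(int);print(u,list(l))"
```

```text
w33 45.973833334731864 [ 0.00347472 -0.0086946 ] [ 0.54021549 -1.66277818  0.73584015 -2.00837866 -0.1575846 ]
 98 :::::::---------::::-------:
102 ----------------------::----
106 :::--::::::::-----=======--=
[1.51478403 1.57163645 2.62073028]
222 [np.int64(243), np.int64(242), np.int64(232), np.int64(227), np.int64(227), np.int64(228), np.int64(229), np.int64(229), np.int64(203), np.int64(134), np.int64(144), np.int64(158), np.int64(175), np.int64(185), np.int64(184), np.int64(183), np.int64(181), np.int64(178), np.int64(173), np.int64(166), np.int64(159), np.int64(155), np.int64(150), np.int64(147), np.int64(143), np.int64(136), np.int64(129), np.int64(122), np.int64(122), np.int64(123), np.int64(122), np.int64(121), np.int64(123), np.int64(119), np.int64(119), np.int64(120), np.int64(120), np.int64(120), np.int64(120), np.int64(121), np.int64(121), np.int64(122), np.int64(123), np.int64(124), np.int64(125), np.int64(124), np.int64(123), np.int64(123), np.int64(123), np.int64(118), np.int64(106), np.int64(130), np.int64(129), np.int64(131), np.int64(132), np.int64(134), np.int64(1
[... 3836 characters left out ...]
), np.int64(181), np.int64(184), np.int64(187), np.int64(189), np.int64(192), np.int64(196), np.int64(199), np.int64(202), np.int64(205), np.int64(208), np.int64(209), np.int64(210), np.int64(212), np.int64(214), np.int64(216), np.int64(216), np.int64(211), np.int64(214), np.int64(210), np.int64(195), np.int64(181), np.int64(163), np.int64(159), np.int64(152), np.int64(151), np.int64(149), np.int64(148), np.int64(150), np.int64(147), np.int64(145), np.int64(143), np.int64(137), np.int64(128), np.int64(123), np.int64(123), np.int64(123), np.int64(124), np.int64(124), np.int64(117), np.int64(105), np.int64(82), np.int64(80), np.int64(80), np.int64(79), np.int64(79), np.int64(76), np.int64(77)]
```

```bash
python3 look.py w33 106.5 140.5 172.5; python3 look.py w31 99.5 136.5 170; python3 -c "
from h import *
import cv2
for n in('w18','w31','w28','w32'):
  c=load(n)['color'];L=cv2.cvtColor(c,cv2.COLOR_RGB2LAB).astype(int)
  print(n,'u250 pin',[int(x) for x in L[(4 if n=='w18' else 84):(20 if n=='w18' else 112),250,0]],'u230',[int(x) for x in L[125:200,230,0]] )"
```

```text
w33 48.34141484519503 [ 0.0029085  -0.00749472] [ 0.24679464 -0.69042659  0.12820604 -1.64841457 -0.3274501 ]
w31 45.40748093956435 [ 0.003346   -0.00621979] [ 0.20368838 -0.60670243  0.16766621 -1.26593845 -0.19620066]
w18 u250 pin [190, 188, 189, 186, 185, 186, 186, 165, 127, 129, 132, 133, 132, 132, 132, 130] u230 [142, 119, 116, 115, 115, 114, 113, 109, 82, 59, 60, 61, 61, 62, 63, 65, 77, 94, 96, 100, 100, 99, 98, 99, 96, 97, 98, 98, 97, 98, 99, 97, 98, 98, 99, 99, 98, 96, 97, 98, 99, 97, 95, 96, 99, 98, 96, 98, 99, 104, 113, 124, 114, 95, 96, 93, 95, 98, 108, 116, 101, 83, 84, 83, 82, 84, 82, 82, 82, 83, 82, 108, 145, 146, 147]
w31 u250 pin [243, 243, 242, 234, 229, 228, 227, 228, 229, 228, 149, 143, 161, 179, 185, 186, 185, 187, 183, 181, 179, 180, 183, 182, 176, 170, 172, 179] u230 [122, 123, 123, 123, 124, 124, 124, 123, 123, 121, 109, 130, 126, 127, 127, 128, 129, 129, 128, 129, 129, 126, 129, 132, 133, 133, 133, 130, 122, 121, 123, 124, 125, 125, 124, 122, 119, 121, 124, 124, 125, 126, 121, 97, 77, 78, 78, 76, 77, 80, 79, 77, 78, 77, 77, 78, 77, 77, 80, 80, 75, 78, 78, 79, 
[... 349 characters left out ...]
129, 129, 132, 130, 124, 122, 126, 127, 126, 123, 119, 108, 78, 74, 73, 72, 73, 73, 74, 72, 73, 72, 72, 72, 73, 75, 75, 73, 73, 73, 74, 73, 72, 72, 73, 70, 71, 75, 74, 72, 72, 71, 73, 76, 74, 73]
w32 u250 pin [243, 242, 234, 229, 227, 227, 229, 229, 208, 144, 147, 163, 182, 186, 155, 187, 187, 184, 183, 183, 183, 186, 184, 178, 173, 177, 184, 191] u230 [123, 123, 124, 124, 124, 124, 124, 123, 123, 124, 122, 119, 128, 129, 128, 129, 129, 129, 128, 130, 131, 129, 128, 129, 134, 134, 131, 125, 124, 123, 121, 122, 125, 126, 124, 122, 122, 122, 121, 124, 126, 125, 124, 122, 109, 80, 76, 78, 77, 76, 77, 78, 77, 75, 75, 76, 75, 77, 76, 79, 80, 75, 77, 76, 78, 78, 76, 74, 76, 76, 71, 75, 76, 74, 75]
```

```bash
python3 -m inch '[{"hand":10,"delta_pos":[0.3,0,0.2],"turn":0},{"hand":10,"delta_pos":[0,0,0],"turn":0},{"hand":10,"delta_pos":[0,0,0],"turn":0}]' 15
python3 -m inch '[{"hand":10,"delta_pos":[0,2,0],"turn":0},{"hand":10,"delta_pos":[0,4,0],"turn":0},{"hand":10,"delta_pos":[0,4,0],"turn":0}]' 15
python3 look.py w34 | tail -1; python3 -c "
from h import *
L=cv2.cvtColor(load('w34')['color'],cv2.COLOR_RGB2LAB).astype(int)[...,0]
print([int(x) for x in L[90:115,250]],[int(x) for x in L[130:182,230]]); from asc import asc; asc(load('w34')['color'],92,180,190,312)"
```

```text
time_s: 32.22
tool_pos: [0.5842, -0.1616, 0.1726]
tool_rot: [-3.141, 0.0, -3.086]
ft_force: [2.6, 0.2, 5.1]
gripper_width: 0.0177
grip_force: 15.0
time_s: 32.6
tool_pos: [0.5838, -0.152, 0.1725]
tool_rot: [-3.14, 0.001, -3.086]
ft_force: [3.8, -3.3, 1.9]
gripper_width: 0.0183
grip_force: 15.0
[ 0.58376284 -0.15154538  0.17252268] [ 3.95611476 -3.47246676  2.42271003] [-0.56170244 -0.85661635  0.03289934]
[242, 233, 228, 227, 228, 229, 229, 229, 154, 128, 145, 167, 187, 171, 170, 169, 160, 196, 185, 178, 180, 180, 180, 182, 178] [123, 124, 125, 125, 125, 126, 125, 124, 124, 120, 108, 128, 125, 128, 126, 126, 126, 128, 127, 125, 119, 117, 119, 125, 122, 122, 122, 123, 119, 118, 119, 122, 122, 121, 119, 118, 119, 122, 123, 124, 122, 120, 102, 78, 80, 82, 76, 77, 80, 82, 82, 78]
 92   ........................................     ........... . 
 96 .............................................................
100 =============================================================
104 ::::::::::::::::::::::::::-----------------------:::::::----+
108 ----------------------:.-::--:::::::-:........
[... 437 characters left out ...]
=..--:::::::::-+-.......................
140 rrrrrrrrrrrrrrrrrrrrr=.:--:::::::::::+:.=============:.......
144 rrrrrrrr+======+=rr++r+=--.........:--==rrr==+r====rr=:......
148 rrrrrrrr+========rr++r#==-:.......:--++#rrr=+=rr===+r+-......
152 ::-----+r+++=rr+rrrrrr#+=====---:=-===*#+=rr==r+==+rr==......
156        rr+r+++rrrrrrrr#r+==+=-++-++=++r#+=+r++rrrrrrrr=......
160 -------r+rr++rrrrrrrrr#rrr=+=-++-++=r+rrr+rrrrrrr+rrrr+......
164 -------rr++rr+rrrrr+rr#rrr+rr=rr=rrrrrrrrrrrrr+rr+rrrrr:.....
168 ------+rrr+++rrrrrrrrr#rrr++rr++r+rrrrrrr+rrrrrrr+rrrrr-.....
172 ------rrrrrrrrrrrrrrrr#rrrrrrrrrrrrrrrr##rrrrrrrrrrrrrr-.....
176 -------#r***#rrrrr#*r###rrr**#*rrrr*rrr#r*rrr**rrrrrrr*......
```

```bash
python3 -m inch '[{"hand":10,"delta_pos":[0,3,0.4],"turn":0},{"hand":10,"delta_pos":[0,4,0.4],"turn":0},{"hand":10,"delta_pos":[0,4,0],"turn":0}]' 15
python3 -m inch '[{"hand":10,"delta_pos":[0,4,0],"turn":0},{"hand":10,"delta_pos":[0,4,0],"turn":0},{"hand":10,"delta_pos":[0,4,0],"turn":0}]' 15
```

```text
time_s: 33.02
tool_pos: [0.5836, -0.1412, 0.1721]
tool_rot: [-3.14, 0.002, -3.086]
ft_force: [5.0, -4.2, 2.7]
gripper_width: 0.0177
grip_force: 15.0
time_s: 33.4
tool_pos: [0.5829, -0.1292, 0.1721]
tool_rot: [-3.14, 0.002, -3.086]
ft_force: [5.3, -4.4, 3.1]
gripper_width: 0.0179
grip_force: 15.0
```

```bash
python3 -m inch '[{"hand":10,"delta_pos":[-0.5,1,0.5],"turn":0},{"hand":10,"delta_pos":[-0.5,1,0.5],"turn":0}]' 15
python3 look.py w35 | tail -1; python3 -c "
from h import *
L=cv2.cvtColor(load('w35')['color'],cv2.COLOR_RGB2LAB).astype(int)[...,0]
print([int(x) for x in L[90:115,250]],[int(x) for x in L[130:182,230]]); from asc import asc; asc(load('w35')['color'],92,180,190,312)"
```

```text
time_s: 33.65
tool_pos: [0.5837, -0.1272, 0.1713]
tool_rot: [-3.14, 0.002, -3.086]
ft_force: [4.1, -4.5, 7.0]
gripper_width: 0.018
grip_force: 15.0
[ 0.5837464  -0.12718789  0.17125145] [ 4.19974604 -3.73361096  6.1564166 ] [-0.81325329 -0.5490453   0.11609609]
[242, 231, 228, 229, 230, 230, 184, 135, 143, 156, 182, 176, 177, 171, 165, 228, 165, 188, 187, 185, 183, 182, 184, 183, 179] [232, 233, 234, 233, 225, 224, 224, 223, 223, 212, 151, 133, 130, 129, 130, 128, 130, 128, 130, 128, 122, 121, 123, 125, 125, 126, 125, 124, 119, 122, 126, 125, 123, 121, 122, 121, 122, 124, 124, 124, 122, 122, 110, 85, 83, 83, 82, 80, 82, 82, 84, 83]
 92 .............................................................
 96 ........::::::-:---:::::::::::::-----------------------------
100 ---------:::::::::::::::::--::::::::-------------------------
104 :::::::--========----------------------------=--------::--:::
108 -----=..................-::--:::::::-:.......................
112 =====-..................-::-:::::::::-.......................
116 +++++:..................::::::--::::::......................
[... 291 characters left out ...]
..:-=:::::::::-+-.......................
140 ++rr....:-------=====:.--:::::.:::::-+-.=rr+=======++-.......
144 rrr=...-+========r+==r==--.........:-=++rrr==+r====rr+:......
148 ----...+=========r+==r*==-:........--++#rrr++=rr===+r+-......
152  ::-...r++===r++rrrrrr*===-=-:---=-+==r#r=++==r+==+rr=-......
156 ....  .r+=+==++rrrr++r#r===+=-==-++==+r#+=rrr+rrrrrrr+=......
160 ---....r=++=+++rrrrr+rrrrr=+==++-+=+rrr#r+rrrr+rr+rrr+=......
164 ---....+++++++rrrr++rrrrrr+++=rr=++rr+r*rrrrrr+rr+rrrrr:.....
168 ---...=++++=+rrrrr++rrrrrr==rr=+++rrrrrrr+rrrrr+r+rrrr+:.....
172 ---...=rrrrrrrrrrrrrr*#rrrrrrrrrrrrrrrr##rrrrrrrrrrrrrr:.....
176 ---....***rr*rr******##r****r***rr*rrr*#***r*rrrrrrrrr*::::::
```

```bash
python3 -m inch '[{"hand":10,"delta_pos":[0,2,0],"turn":0},{"hand":10,"delta_pos":[0,4,0],"turn":0},{"hand":10,"delta_pos":[0,4,0],"turn":0},{"hand":10,"delta_pos":[0,4,0],"turn":0}]' 15
python3 -m inch '[{"hand":10,"delta_pos":[0,4,0],"turn":0},{"hand":10,"delta_pos":[0,4,0],"turn":0},{"hand":10,"delta_pos":[0,4,0],"turn":0}]' 15
```

```text
time_s: 34.2
tool_pos: [0.5829, -0.1135, 0.1712]
tool_rot: [-3.139, 0.002, -3.086]
ft_force: [3.3, -4.9, 5.0]
gripper_width: 0.0179
grip_force: 15.0
time_s: 34.58
tool_pos: [0.5822, -0.1015, 0.1712]
tool_rot: [-3.139, 0.001, -3.086]
ft_force: [4.6, -5.4, 5.5]
gripper_width: 0.0177
grip_force: 15.0
```

```bash
python3 -m inch '[{"hand":10,"delta_pos":[0,4,0.1],"turn":0},{"hand":10,"delta_pos":[0,4,0.1],"turn":0},{"hand":10,"delta_pos":[0,4,0],"turn":0},{"hand":10,"delta_pos":[0,4,0],"turn":0}]' 15
python3 -m inch '[{"hand":10,"delta_pos":[0,4,0],"turn":0},{"hand":10,"delta_pos":[0,4,0],"turn":0},{"hand":10,"delta_pos":[0,4,0],"turn":0},{"hand":10,"delta_pos":[0,4,0],"turn":0}]' 15
```

```text
time_s: 35.08
tool_pos: [0.5814, -0.0856, 0.1711]
tool_rot: [-3.139, 0.002, -3.086]
ft_force: [4.9, -6.3, 5.5]
gripper_width: 0.0181
grip_force: 15.0
time_s: 35.58
tool_pos: [0.5805, -0.0696, 0.1711]
tool_rot: [-3.139, 0.002, -3.086]
ft_force: [4.5, -6.3, 6.6]
gripper_width: 0.0182
grip_force: 15.0
```

```bash
python3 -m inch '[{"hand":10,"delta_pos":[0,4,0],"turn":0},{"hand":10,"delta_pos":[0,4,0],"turn":0},{"hand":10,"delta_pos":[0,4,0],"turn":0},{"hand":10,"delta_pos":[0,4,0],"turn":0}]' 15
python3 -m inch '[{"hand":10,"delta_pos":[0,4,0],"turn":0},{"hand":10,"delta_pos":[0,4,0],"turn":0},{"hand":10,"delta_pos":[0,4,0],"turn":0},{"hand":10,"delta_pos":[0,4,0],"turn":0}]' 15
python3 look.py w36 | tail -1; python3 -c "
from h import *
L=cv2.cvtColor(load('w36')['color'],cv2.COLOR_RGB2LAB).astype(int)[...,0]
print([int(x) for x in L[90:115,250]],[int(x) for x in L[130:182,230]]); from asc import asc; asc(load('w36')['color'],96,180,190,312)"
```

```text
time_s: 36.08
tool_pos: [0.5796, -0.0536, 0.1711]
tool_rot: [-3.139, 0.001, -3.086]
ft_force: [4.7, -7.3, 5.4]
gripper_width: 0.018
grip_force: 15.0
time_s: 36.58
tool_pos: [0.5787, -0.0377, 0.171]
tool_rot: [-3.139, 0.001, -3.086]
ft_force: [3.9, -6.9, 6.2]
gripper_width: 0.018
grip_force: 15.0
[ 0.57864805 -0.03726407  0.17096407] [ 4.03290033 -4.81867299  5.92897981] [-1.15685179 -0.50811319  0.19094671]
[236, 232, 233, 232, 232, 232, 148, 143, 160, 178, 190, 188, 171, 171, 222, 233, 194, 195, 195, 196, 195, 193, 195, 192, 185] [235, 234, 234, 231, 230, 225, 226, 226, 226, 220, 160, 135, 133, 133, 132, 133, 131, 124, 124, 124, 123, 124, 125, 130, 129, 130, 129, 126, 123, 126, 128, 128, 125, 123, 124, 125, 125, 128, 128, 126, 123, 124, 114, 90, 86, 87, 86, 85, 86, 86, 87, 83]
 96 :::::--------------------================================----
100 ::::::::::::::::::::::::::::::::::::------------:::::::---:::
104 -::-:::::::::::::::..........................................
108 ........................:::-::::::::::.......................
112 ........................::::::::::::::.....
[... 374 characters left out ...]
..:--:::::::::---................:======
140         :::----------:.=-::......:::==::=rrrrrr++=rrr::======
144        ==========r===r==-:.........:-+=r+r====+====r**=======
148       .r========rr++rr*-=::.......:-==r*rr+===r====r*r+======
152       .+=======+rr+=+rr===-=-:::-=-+=+r*==+===r===+rrr+======
156       .========rrr+++rrr==-+==+=-+===rr*==rr==rrrrr##r+======
160       :========rrrr++rrrrr=+===+-==r+=r*=+rrr+rrr+r##**======
164       ========rrrr+=rrrrrr=+==+r===r++r#rrrrrr+rr+r####======
168 .. ...=======rrrr=+=+rrrr+==++=++==rrrr#r+rrrr++r######+=====
172       r=+rrrrrrrrrrrr#rrrrrrrrrrrrrrrrr#rrrrrrrrr######++++++
176 .:....:**r************#**rrrr*rrrr*rr**#r*rrr*rrrr####*++++++
```

```bash
python3 -m inch '[{"hand":10,"delta_pos":[0,4,0],"turn":0},{"hand":10,"delta_pos":[0,4,0],"turn":0},{"hand":10,"delta_pos":[0,4,0],"turn":0},{"hand":10,"delta_pos":[0,4,0],"turn":0},{"hand":10,"delta_pos":[0,4,0],"turn":0},{"hand":10,"delta_pos":[0,4,0],"turn":0}]' 15
python3 -m inch '[{"hand":10,"delta_pos":[0,4,0],"turn":0},{"hand":10,"delta_pos":[0,4,0],"turn":0},{"hand":10,"delta_pos":[0,4,0],"turn":0},{"hand":10,"delta_pos":[0,4,0],"turn":0},{"hand":10,"delta_pos":[0,4,0],"turn":0}]' 15
```

```text
time_s: 37.38
tool_pos: [0.5773, -0.0137, 0.1709]
tool_rot: [-3.14, 0.001, -3.086]
ft_force: [4.1, -5.6, 6.0]
gripper_width: 0.0178
grip_force: 15.0
time_s: 38.0
tool_pos: [0.5762, 0.0063, 0.1709]
tool_rot: [-3.14, 0.001, -3.086]
ft_force: [3.0, -5.8, 5.6]
gripper_width: 0.0181
grip_force: 15.0
```

```bash
python3 -m inch '[{"hand":10,"delta_pos":[0.1,4,0],"turn":0},{"hand":10,"delta_pos":[0.1,4,0],"turn":0},{"hand":10,"delta_pos":[0,4,0],"turn":0},{"hand":10,"delta_pos":[0,4,0],"turn":0},{"hand":10,"delta_pos":[0,4,0],"turn":0},{"hand":10,"delta_pos":[0,2,0],"turn":0},{"hand":10,"delta_pos":[0,0,0],"turn":0},{"hand":10,"delta_pos":[0,0,0],"turn":0}]' 15
python3 look.py w37 | tail -1; python3 -c "
from h import *
grab('top','t37')
L=cv2.cvtColor(load('w37')['color'],cv2.COLOR_RGB2LAB).astype(int)[...,0]
print([int(x) for x in L[90:115,250]],[int(x) for x in L[130:182,230]]); from asc import asc; asc(load('w37')['color'],90,180,190,332)"
```

```text
time_s: 39.0
tool_pos: [0.5747, 0.0284, 0.1708]
tool_rot: [-3.14, 0.001, -3.086]
ft_force: [3.9, -4.0, 6.3]
gripper_width: 0.018
grip_force: 15.0
[0.57472761 0.02835695 0.17081271] [ 3.1471139  -5.43615907  5.6523662 ] [-1.02699031 -0.58061447  0.19863443]
[235, 235, 234, 234, 233, 233, 151, 148, 168, 187, 199, 181, 180, 177, 228, 237, 195, 198, 202, 204, 200, 198, 199, 192, 121] [236, 235, 236, 234, 234, 227, 228, 229, 230, 223, 156, 91, 90, 88, 90, 88, 88, 89, 88, 88, 86, 82, 81, 83, 83, 83, 82, 82, 79, 80, 82, 83, 81, 80, 79, 80, 79, 81, 80, 80, 78, 81, 81, 73, 71, 71, 71, 71, 71, 70, 72, 69]
 90                                 .++++.     .--------------------:  .-=-
 94                           ..................=-------------===----..:===
 98 -----------------------------------=::::::::::-------------===----=====
102 ::::::::::::=+++-:-----------------=-:-----:--=-========---------------
106                        .::::::::::::----------=====+++++===========----
110 ..........   .. ... ....:::::::::::::-:-------======++=================
114                        .::-+++++++==-
[... 550 characters left out ...]
----------------
146       .=========rrrrr**=+===========*+#####r****r**r#*=======----====--
150       .=========*****#*=+++=======++++##**r*rr#rrr*#r*+++++***********#
154       .========r*****##++++++++++++++*##rr#r**##*r*#r*=-------------:::
158       :========******###++++=++++++*+#r#*rr###########+----------------
162       ========r#*****#####+*+++++*+##r################*----------------
166       r======+r#*****#####rrrrr*rr##rr#%###############----------------
170 ......+=====**##*****##r#rr**rrrrrr####%###r######*#r##=-----==========
174 ......+****r###########################%###############******++****+===
178 -------rr****##########################%##############***+++++++++++***
```

```bash
python3 -c "
from h import *
c=load('w37')
d=np.array([-.0555,.9985,0]);n=np.array([.9985,.0555,0]);z=np.array([0,0,1.])
for x0 in(.5522,.5555):
  A=np.array([x0,-.167,.1095])
  for L in(.2,.19,.195): print(x0,L,proj(c,[A+L*d-.0*n,A+L*d-.02*n-.02*z,A+L*d-.043*n-.043*z, A+L*d-.031*n-.031*z]).round(1).tolist())
print(onz(c,[(251,112)],.0825))
g=c['color']
for v in(112,120,130): print([tuple(int(k) for k in g[v,u]) for u in range(262,296,3)])
"
```

```text
0.5522 0.2 [[260.8, 177.4], [260.3, 142.8], [259.7, 107.9], [260.0, 125.5]]
0.5522 0.19 [[245.7, 177.4], [246.1, 142.8], [246.5, 107.9], [246.3, 125.5]]
0.5522 0.195 [[253.2, 177.4], [253.2, 142.8], [253.1, 107.9], [253.1, 125.5]]
0.5555 0.2 [[260.5, 182.2], [260.0, 147.5], [259.5, 112.4], [259.7, 130.1]]
0.5555 0.19 [[245.4, 182.2], [245.8, 147.5], [246.3, 112.4], [246.0, 130.1]]
0.5555 0.195 [[252.9, 182.2], [252.9, 147.5], [252.9, 112.4], [252.9, 130.1]]
[[0.50072746 0.02388787 0.0825    ]]
[(208, 173, 125), (228, 159, 97), (226, 156, 96), (219, 149, 92), (224, 154, 95), (228, 158, 97), (211, 142, 88), (145, 118, 89), (152, 125, 95), (153, 126, 96), (152, 124, 95), (147, 121, 92)]
[(127, 107, 77), (229, 159, 98), (227, 157, 96), (219, 148, 91), (224, 153, 94), (227, 156, 96), (207, 139, 85), (153, 125, 95), (154, 126, 95), (151, 123, 94), (149, 122, 94), (148, 121, 93)]
[(107, 88, 64), (229, 159, 97), (227, 158, 96), (219, 148, 90), (216, 145, 90), (218, 148, 90), (202, 135, 83), (175, 144, 110), (176, 145, 112), (179, 146, 111), (178, 148, 113), (176, 146, 112)]
```

```bash
python3 -m inch '[{"hand":10,"delta_pos":[0,0,-4],"turn":0},{"hand":10,"delta_pos":[0,0,-15],"turn":0},{"hand":10,"delta_pos":[0,0,-25],"turn":0},{"hand":10,"delta_pos":[20,0,-30],"turn":0},{"hand":10,"delta_pos":[30,0,-10],"turn":0},{"hand":10,"delta_pos":[40,0,0],"turn":0},{"hand":10,"delta_pos":[40,0,0],"turn":0},{"hand":10,"delta_pos":[0,0,0],"turn":0}]' 15
python3 -c "
from h import *
print('bottle',onz(load('top0'),[(216,156)],.19))
grab('top','t38');grab('wrist','w38')
from asc import asc; asc(load('t38')['color'],160,205,236,345,2,1)"
```

```text
time_s: 40.1
tool_pos: [0.4424, 0.0221, 0.2551]
tool_rot: [3.141, -0.001, -3.086]
ft_force: [0.4, -0.6, -1.4]
gripper_width: 0.0181
grip_force: 15.0
bottle [[0.63846286 0.18048934 0.19      ]]
160 ++++**************+***+***+====******+==========================++=::=========+===*+========++===============
162 ***********++++++******+******+******+============****************+-**+**++++++++++++========================
164 **************************+=****++++***************+**++++********+*******++++++****+==+++++++======++++++===
166 ***************++************++++***********************++*++===-============+=+*#rr*rrr++++======+=====+++==
168 *******************+*++++++++**+**++===-===========++++******rrrrrrrrr=--======+*r======+++++++++++++++++++++
170 *****++****+++**==+#+=++++++++*******rrrrrrrrrrrrr+=+=-===========================================+=++++++==+
172 ******++******##rrrrrrrrrr+++-==+++++++++=============================++=====================================
174 **************#*rrrr*=++++++=======++r++++==============================+===============+================
[... 1014 characters left out ...]
=--============+
194 *****#######################%%%%%%%%%%%%%#*%#####*===---:::::::::::::::.......::::::--=-====--==========r**rr
196 ****##******##*##############################**###%##=..::::--=+rrrr==+=-==-----=--==========-==--===-==**rrr
198 ****##******#*****************************##******####+------==-==--=--===-====-------====--======-=====+***r
200 %%%%%*+*****%******************************#******###*+-=========-------===--==-=================--==--===++*
202 *##%%#+*****#******************************#*******#+**-==--==============================--===-====--==---==
204 %%%%%#+*****#+++++++++++++++++++++++++++++*%*******###*+=-=====================--=====---==========-=========
```

```bash
python3 -m inch '[{"hand":10,"delta_pos":[-1,42,0],"turn":0},{"hand":10,"delta_pos":[-1,42,0],"turn":0},{"hand":10,"delta_pos":[-1,42,0],"turn":0},{"hand":10,"delta_pos":[-1,42,0],"turn":0},{"hand":10,"delta_pos":[-1,42,0],"turn":0},{"hand":10,"delta_pos":[-1,42,0],"turn":0},{"hand":10,"delta_pos":[-1,42,0],"turn":0},{"hand":10,"delta_pos":[-1,41,0],"turn":0},{"hand":10,"delta_pos":[0,0,30],"turn":0.163},{"hand":10,"delta_pos":[0,0,40],"turn":0.163},{"hand":10,"delta_pos":[0,0,40],"turn":0},{"hand":10,"delta_pos":[0,0,20],"turn":0}]' 15
python3 -m inch '[{"hand":10,"delta_pos":[0,0,10],"turn":0},{"hand":10,"delta_pos":[0,0,10],"turn":0},{"hand":10,"delta_pos":[0,0,0],"turn":0}]' 12
```

```text
time_s: 41.7
tool_pos: [0.4339, 0.357, 0.1221]
tool_rot: [-3.139, -0.002, 2.871]
ft_force: [-0.5, 0.4, -1.2]
gripper_width: 0.0179
grip_force: 15.0
time_s: 42.08
tool_pos: [0.4341, 0.357, 0.1043]
tool_rot: [-3.141, -0.0, 2.871]
ft_force: [0.2, 0.5, -2.1]
gripper_width: 0.0181
grip_force: 12.0
```

```bash
python3 -m inch '[{"hand":10,"delta_pos":[0,0,5],"turn":0},{"hand":10,"delta_pos":[0,0,5],"turn":0},{"hand":10,"delta_pos":[-1,0,4],"turn":0}]' 8
python3 -m inch '[{"hand":10,"delta_pos":[-2,0,3],"turn":0},{"hand":10,"delta_pos":[-3,0,3],"turn":0},{"hand":10,"delta_pos":[-4,0,3],"turn":0}]' 4
```

```text
time_s: 42.45
tool_pos: [0.4352, 0.3567, 0.0904]
tool_rot: [3.141, 0.0, 2.871]
ft_force: [3.6, -2.4, 4.6]
gripper_width: 0.0182
grip_force: 8.0
time_s: 42.82
tool_pos: [0.4438, 0.3542, 0.0812]
tool_rot: [-3.142, -0.0, 2.871]
ft_force: [-0.8, 1.1, -0.8]
gripper_width: 0.0181
grip_force: 4.0
```

```bash
python3 -m inch '[{"hand":10,"delta_pos":[-5,0,3],"turn":0},{"hand":10,"delta_pos":[-5,0,3],"turn":0},{"hand":10,"delta_pos":[-4,0,4],"turn":0},{"hand":10,"delta_pos":[-4,0,4],"turn":0},{"hand":10,"delta_pos":[-3,0,4],"turn":0},{"hand":10,"delta_pos":[-3,0,4],"turn":0},{"hand":10,"delta_pos":[-2,0,4],"turn":0},{"hand":10,"delta_pos":[-2,0,4],"turn":0}]' 3
python3 look.py w40 | tail -1;python3 -c "
from h import *
from asc import asc; asc(load('w40')['color'],20,235,190,312)"
```

```text
time_s: 43.82
tool_pos: [0.4711, 0.3468, 0.0515]
tool_rot: [3.141, 0.001, 2.871]
ft_force: [1.1, -0.1, 1.1]
gripper_width: 0.018
grip_force: 3.0
[0.47106684 0.34666078 0.05100229] [-0.50613049 -0.76229922 -0.93715451] [ 0.02422261 -0.12255648  0.01150522]
 20 ============-.........................................:::::::
 24 =============---......................................:::::::
 28 ===============-.............................................
 32 ================--:.....................................:::::
 36 ============+======.....................................:::::
 40 ++=======+++=======-....................................:::::
 44 ===+================--..................................:::::
 48 =====================-:..................................::::
 52 ===============----------......::....:::..:::::..........::::
 56 --=============-----------....::::::::::::::::::..........:::
 60 ----============------==========.......:::::::::..........:::
 64 --===============---===---==------.    ::::::::...::::....:::
 68 ================--=====------------    :::::::::
[... 2019 characters left out ...]
++================+=====+=++++==========
196 +++++++++++===++++++++=================+====++++++++++==+====
200 +==++++++++++++++++++++================+===++++++++++++======
204 +=+++++++++++=+++++++++================++++++++++============
208 ++++++++++++======+++++================+===+++++=============
212 +===+++++++++==++++++++================+=====================
216 ==+++++++++++=========+================+=====================
220 =++++=========--------+================+======+++++==========
224 ==========------------+================++==+=================
228 =======------===-=----+=========+======+================-=+==
232 ---=--------======+++=+================++++++==========------
```

```bash
python3 -m inch '[{"hand":10,"delta_pos":[-3,0,4],"turn":0},{"hand":10,"delta_pos":[-3,0,4],"turn":0},{"hand":10,"delta_pos":[-3,0,4],"turn":0},{"hand":10,"delta_pos":[-2,0,4],"turn":0},{"hand":10,"delta_pos":[-2,0,4],"turn":0},{"hand":10,"delta_pos":[0,0,0],"turn":0}]' 3
python3 -m inch '[{"hand":45,"delta_pos":[0,0,0],"turn":0},{"hand":45,"delta_pos":[0,0,0],"turn":0},{"hand":45,"delta_pos":[0,0,-20],"turn":0},{"hand":45,"delta_pos":[0,0,-40],"turn":0},{"hand":45,"delta_pos":[0,0,-40],"turn":0},{"hand":45,"delta_pos":[0,0,0],"turn":0}]'
python3 -c "
from h import *
from asc import asc
c=grab('wrist','w41');asc(c['color'],60,220,200,304)"
```

```text
time_s: 44.62
tool_pos: [0.4832, 0.3432, 0.0312]
tool_rot: [-3.141, -0.0, 2.871]
ft_force: [-0.6, 0.6, -1.1]
gripper_width: 0.018
grip_force: 3.0
time_s: 45.38
tool_pos: [0.4847, 0.3442, 0.1358]
tool_rot: [3.137, 0.005, 2.871]
ft_force: [0.2, 0.3, -0.9]
gripper_width: 0.0446
grip_force: 0.0
 60 ================::::::::::--------------::::::::....
 64 ===+====+=========::::::----------------:::.........
 68 ==========++=======-===-.......=-------::::.........
 72 ===================--==--:.....--:::-::::::.........
 76 =================++--==-=-:...:::::::::::.....::::::
 80 ==================+=====+=+:..:::::..:::::::::::::::
 84 ==================+=++====+==:::::::::::::::::::::::
 88 ==================+=========+==++-::::::::::::::::::
 92 ==================+=========++++++=:::::::::::::::::
 96 ========================+====+++===-::::::::----::::
100 =============================+++++++:-----::::::::::
104 ======================+=++===++++++=::::::::::::::::
108 ======================+====+=+++++++::::::::::::::::
112 ================+++==++==+====+++++:::::::::::::::::
116 =-====
[... 771 characters left out ...]
+=========------
172 =======-===========+==++===++=++++++====-------=====
176 ---================+=====++=++++++===----=========--
180 ===================+==---++=+=+=++++===---==========
184 =-=---==============-----=====+======----===========
188 ==================-+---=-==-=-+=++++================
192 ======----======-=-=--====----++++++================
196 --=====-----------==---=-=----++++++================
200 =-==------=========+=--=-=----+++++=================
204 =====================--=-=---=++++++================
208 ====================---=-==---+++++=================
212 =====================-==-==---*+++++==============++
216 ====-===============-----==---+++++=================
```

```bash
python3 -c "
from h import *
c=load('w41');print('pin',onz(c,[(248,67)],.046),'fence top',onz(c,[(249,135),(249,162)],.052))
from asc import asc
t=grab('top','t41');asc(t['color'],164,206,236,345,2,1)"
python3 -m inch '[{"hand":45,"delta_pos":[0,0,-40],"turn":0},{"hand":45,"delta_pos":[0,0,0],"turn":0},{"hand":45,"delta_pos":[0,0,0],"turn":0}]'
```

```text
pin [[0.38403728 0.36956364 0.046     ]] fence top [[0.42820988 0.35795516 0.052     ]
 [0.44693764 0.35272537 0.052     ]]
164 ===============***+=======+=*****++++**+++++++++++++++++++++++++**+*++++++++++++***++=====+++================
166 ==============*++++++++++***+++++++++++++++++**++**+****+++++===-===============**rrrrrr=++==============+===
168 ==============**++++++++++++++*+*+++===-==============+++****rrrrrrrrr=---======*r======++==+++===++==+==+=+=
170 ====---===----=*==+#+========+++*****rrrrrrrrrrr++====-===============================================+++====
172 ======-:======+r----r+r======-===============================================================================
174 ==============+*---=*-=====================================================================--================
176 =+=======++====*r--=*-============================================================================+=====+====
178 ================r--=r============================================------====------:-==--+======+==============
180 ==========++++++r-===+-====================--=====--:::....:
[... 864 characters left out ...]
=====*-=rr++====---...........................:::--=+rrr====-------------------------------=**rrr
198 =====+-:-=++=+==+=...*=...........::--=rrrr==--==-------------------------------------------------------+*+rr
200 ============--===+++=============------======-------===-----===----------------------------=--------------+++
202 ===+==============+===========-====-======------------==-------=---------------------------------------------
204 ==================-==---==---====================-======----------=======-===-----------------=====-----=---=
time_s: 45.85
tool_pos: [0.4826, 0.343, 0.1703]
tool_rot: [-3.14, -0.001, 2.871]
ft_force: [-0.8, 0.1, -0.9]
gripper_width: 0.0451
grip_force: 0.0
```

```bash
python3 -c "
from cell import r
print(r.sign_off())"
```

```text
the job is handed in; nothing more can be done
None
```

I pushed the blank home against the stop, scribed the full line from free end to stop end at about 3 cm/s, laid the gauge back pin side down about 26 mm from where it started, and handed the job in at 45.9 s; no verdict came back, and stem and fence bearing was judged only from wrist force and camera fits, with the stem hardly pressing on the face over about the first 25 mm.

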